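# Make room in the glassware tray and put the condenser away

### The job

Put the condenser from the sloping draining rack away in the grey glassware tray, whose empty bay is still too short for it. First take the conical flask that is in the divider's way out of the tray and stand it on the drying mat next to the other flask, then slide the divider towards the rubber stopper until the empty bay is long enough, and lay the condenser down flat on the floor of that bay. It is all glass: set it down gently without dropping or toppling anything, leave everything else where it is, and let go of it all.

Things in the scene. Friction and masses are not known exactly. Their poses are not given: they have to be found in the camera images.
- tray: Grey plastic glassware tray, fixed to the bench. Origin: centre of its underside. Inside 130 mm (x) by 300 mm (y, its long side), floor 4 mm thick, walls 5 mm thick and 50 mm high. A divider panel 6 mm thick and 50 mm high across it (parallel to tray x) parts it into the empty bay on the tray's -y side and a bay on the +y side that holds the conical flask and, in its end corner, the rubber stopper.
- divider (a joint): Position of the sliding divider, m: its middle plane lies at tray y = value - 0.035; 0 to 0.120, growing towards the stopper (tray +y), 0.120 is its stop. It slides along the tray walls with about 2.5 N of friction and stays where it is left.
- divider_tab (a point): Middle of the grip tab that rises from the divider's centre: 50 mm wide along tray x, 10 mm thick along tray y, from the wall height (50 mm) up to 82 mm above the bench; this point is 70 mm above the bench.
- flask_center (a point): Conical glass flask standing in the tray: 138 mm tall, base 85 mm across, straight neck 34 mm across from 92 to 128 mm above its base, thicker rim (42 mm) above. This point is on its axis, half-way up (69 mm above its base). z is its axis.
- mat: Light grey ribbed drying mat fixed on the bench, 240 mm (x) by 170 mm (y), 4 mm thick. Origin: centre of its underside. The other flask stands on its +x half.
- flask_other_center (a point): The other conical flask, slightly smaller (127 mm tall, base 78 mm across), already standing on the mat; half-way up its axis.
- rack: Dark grey plastic sloping draining rack on the bench, 215 mm (x) by 158 mm (y), fixed. Origin: centre of its underside. Two V rests side by side (at rack y = -40 and +40 mm) hold tubes that slope at 35 degrees, rising towards rack +x; the middle of a tube in it is 112 mm above the bench. Its cross pieces are 58 mm or more from the tube's middle; between them there is nothing beneath the tube but the drip tray.
- condenser_center (a point): Glass condenser lying in one rest of the rack, 200 mm long, 32 mm across the jacket (144 mm long), with thinner joints at both ends and two hose nozzles on one side, 45 mm either way from the middle and 40 mm out from the axis. This point is its middle, on the axis. x runs along it towards its upper end, the nozzles point to -y and a little to -z (21 degrees), z is square to the slope.
- column_center (a point): Plain glass tube with white packing and a black stopper in its upper end, no nozzles, 200 mm long, 32 mm across, lying in the rack's other rest; its middle.
- stopper_center (a point): Black rubber stopper, 45 mm across and 40 mm high, standing in the corner at the tray's +y end, on its +x side, beyond the divider's stop; half-way up its axis. Stays there.
- paper_cup: White paper cup standing behind the tray, 76 mm across, 92 mm high; a bystander. Origin: centre of its underside.
- petri: Shallow glass dish on the bench, 90 mm across, 16 mm high, behind the tray; a bystander. Origin: centre of its underside.
- spatula: Steel spatula lying on the bench behind the tray, 160 mm long, 12 mm wide; a bystander. Origin at its middle.
- wash_bottle: White plastic wash bottle with a bent spout, 68 mm across, 182 mm high, standing behind the tray; a bystander. Origin: centre of its underside.
- sample_jar: Small amber jar, 52 mm across, 75 mm high, standing behind the tray; a bystander. Origin: centre of its underside.
Things that resemble listed ones, but are neither listed nor needed, are in the scene too. Of the things that look like the part that bears condenser_center, the larger one is meant.

How it is judged:
On the way, in this order (a step that is already met when the one before it is completed fails the run):
1. the conical flask stands upright on the drying mat, let go (x of flask_center in the frame of mat between -0.085 and 0.085 m and y of flask_center in the frame of mat between -0.052 and 0.052 m and z of flask_center in the frame of mat between 0.066 and 0.08 m and angle between flask_center's own z axis and vertical below 0.08 rad and contact force between the fingers and flask below 0.1 N), for 0.2 s.
2. the divider has been slid towards the stopper so that the empty bay is at least 204 mm long (value of joint divider above 0.092 m), for 0.2 s.
3. the condenser lies flat on the floor of the lengthened bay, let go (z of condenser_center in the frame of tray between 0.012 and 0.027 m and x of condenser_center in the frame of tray between -0.055 and 0.055 m and y of condenser_center in the frame of tray between -0.065 and 0 m and angle between condenser_center's own x axis and vertical between 1.5 and 1.64 rad and contact force between the fingers and condenser below 0.1 N), for 0.2 s.
At the end, for the whole second after the job is handed in: The conical flask stands upright on the drying mat (base within 7 mm of being wholly on it), the divider leaves the empty bay at least 204 mm long, and the condenser lies flat (within 4 degrees) on that bay's floor; both are let go and at rest (all of step 1 and all of step 3 and value of joint divider above 0.092 m and linear speed of flask below 0.02 m/s and linear speed of condenser below 0.05 m/s); the robot touches nothing.
It fails at once if the conical flask or the condenser is dropped (falls free faster than 0.7 m/s) ((contact force between the fingers and flask below 0.1 N and linear speed of flask above 0.7 m/s) or (contact force between the fingers and condenser below 0.1 N and linear speed of condenser above 0.7 m/s)).
It fails at once if the conical flask is toppled (angle between flask_center's own z axis and vertical above 0.9 rad).
It fails at once if the other flask, the packed tube or the rubber stopper is moved more than 30 mm (distance of any of flask_other_center, column_center, stopper_center from where it was at the start of the episode above 0.03 m).
It fails at once if another thing on the bench (paper cup, glass dish, spatula, wash bottle, amber jar) is moved more than 40 mm (distance of any of paper_cup, petri, spatula, wash_bottle, sample_jar from where it was at the start of the episode above 0.04 m).
It also fails if it takes over 67 s, if anything falls off the work surface, if the arm or the gripper's body presses on something with over 40 N, if the wrist force passes 120 N, or if a joint passes its speed limit or range.

### The arm

A 6-joint arm with a two-finger parallel gripper is mounted at the origin on the work surface. World frame = base frame: x ahead of the robot, y to its left, z up, the work surface at z = 0. Lengths are in m, angles in rad, forces in N, time in s.
With the tool pointing down it reaches from about 0.325 to 0.775 m from the base axis. Payload 9.3 kg.
Tool frame: the origin (TCP) lies midway between the tips of the shut fingers; the grasp point (between the pads) lies robot.pinch_z behind it (robot.pinch_z is the distance from the TCP to the grasp point, in m); y points along the fingers, z is the direction in which the jaws open and shut, and the axes are right-handed (so a half turn about y gives the same grasp; the last joint's range is limited). The gripper opens to 85 mm and grips with 20 to 120 N. Pads are 22 mm wide; open, the fingers measure 114 mm over their backs; the gripper's body (76 mm by 85 mm) begins 54 mm behind the grasp point. The pads swing forward as they close: fully open they stand 13 mm farther back than shut.
Start: joints at [-1.382, 0.259, 0.021, 1.334, 0, 1.418], TCP at [0.184, -0.518, 0.231] pointing down, gripper open.
Joint ranges: [-3.04, 3.04], [-0.91, 1.82], [-1.04, 1.36], [-1.92, 1.95], [-1.52, 1.45], [-3.14, 3.14]. Speed limits (rad/s): [2.22, 2.22, 2.79, 3.14, 3.14, 3.14].

### API

Orientations are given as a rotation vector (axis times angle).
In Python, from workcell import robot gives the robot as it stands.
- The arm moves only by the tool arm_command, never from a script. Its argument "motion" is a list of rows, each a list of 3 entries, a list of its own where there are three numbers: the shift along the world's x, y, z scaled (see below), then the turn, a rotation vector about the world's x, y, z scaled (see below), then the closure, from -1 (fully open) to 1 (shut), so that 0 is half open. In form: [[[dx, dy, dz], [wx, wy, wz], claw], ...]. A call has exactly 5 rows; each row is the pose to reach, as a shift and turn from the pose commanded when the call began; what a row does not reach only later rows make up. The controller multiplies each number of a shift by 0.08 m and each number of a turn by 60 degrees. A row lasts 1/10 s, in which the tool goes at most 50 mm and 8.59 degrees, less where a joint would pass 70% of its speed; a pose out of reach is approached as far as the arm can. A call with a number of a shift or a turn outside -1 to 1 is refused whole. A call with a gripper value outside its range is refused whole. The fingers move at their own pace and stop on an object; "grip_force" is the grip in N (left out, the last holds). Time passes only in rows, so rows that repeat a pose let the fingers close, or fill a call up. It gives the time, the measured TCP pose, the force and the opening at its end, in the units of the state.
- robot.get_obs(): the state, without advancing time (a new reading comes with each control period).
- robot.get_image(name): name is "scene" or "top"; returns the picture (400x640x3 uint8, red, green, blue); there is no depth.
- robot.camera_model(name): a dict with "vertical_fov" (degrees; the focal length in pixels is half the picture's height over the tangent of half this angle, whatever the lens; pixels are square), "cx", "cy" (the principal point, pixels), "k1" (the pictures are not rectified: a ray, as slopes to the right and down, at radius r is drawn at 1 + k1 r^2 times it, then the intrinsics apply), "R" (3x3) and "t" (3): a world point X has camera coordinates R X + t. Camera axes: x right, y down, z forward; pixel columns grow to the right and rows downward; lengths in m; the calibration is good to about 2 mm. A picture is of the moment at which its call begins. camera_model takes no time and is no camera call.
- robot.job_done(): hands the job in, once; it reports no verdict.
The state is a dict: "clock": time; "qpos": joint angles; "joint_vel": joint speeds; "joint_efforts": joint torques, N m; "ee_pos": TCP position; "eef_rot": TCP orientation; "wrist_force": force on the tool from outside, world axes, zero at the start; "moment": the same for the moment, N m; "grip_width": opening from 0.0 (shut) to 1.0 (fully open).
Only numpy, scipy, OpenCV 4.12 (cv2) and the standard library are available. Lean on these libraries where they do the work, as an engineer would, in place of code of your own. Each camera call takes 0.05 s, during which the arm holds its last target.

## Working session

There is one attempt and no reset: what is moved stays moved. The work goes in short steps, Python scripts to look and compute and a tool call to move; the robot and the scene stay as the last step left them, time stands still between calls to the robot, and variables do not carry over. Pictures are saved under pics/ and viewed, and the job is handed in when it is done.

Besides the shell and the picture viewer there is one more tool, called after "Request:" as a command line: name --argument value ..., lists and objects as JSON in quotes. arm_command: Moves the arm, as the interface text tells. Its arguments: {"type":"object","properties":{"motion":{"type":"array","items":{"type":"array"}},"grip_force":{"type":"number"}},"required":["motion"]}

```bash
ls; mkdir -p pics
python3 - <<'E'
from workcell import robot
import cv2
for n in("scene","top"):
    im=robot.get_image(n); cv2.imwrite(f"pics/{n}0.png",im[:,:,::-1]); m=robot.camera_model(n); print(n,m)
print(robot.get_obs(),robot.pinch_z)
E
```

```text
pics
scene {'vertical_fov': 46.96525007891068, 'cx': 325.01424444633625, 'cy': 197.24796798694595, 'k1': 0.014421394694378194, 'R': array([[-0.77548462,  0.63127821, -0.01055623],
       [ 0.4896142 ,  0.59073512, -0.64133451],
       [-0.39862456, -0.50251352, -0.76718877]]), 't': array([ 0.39903241, -0.19875561,  1.76091292])}
top {'vertical_fov': 44.84305827741052, 'cx': 315.23577739862867, 'cy': 206.0257151618424, 'k1': 0.045839456235939414, 'R': array([[ 0.0173412 , -0.99983938,  0.00452732],
       [-0.99541447, -0.01769012, -0.09400579],
       [ 0.09407078, -0.00287639, -0.99556136]]), 't': array([-0.01748221,  0.51464055,  1.30130354])}
{'clock': 0.1, 'qpos': array([-1.38162266e+00,  2.59159250e-01,  2.08350527e-02,  1.33372118e+00,
       -5.64820769e-06,  1.41822942e+00]), 'joint_vel': array([ 0.00136617, -0.00081018,  0.00189169,  0.00046285, -0.00106699,
       -0.0006526 ]), 'joint_efforts': array([ 5.99008781e-03, -5.56695950e+01,  3.45067155e+01,  1.17886299e-02,
       -2.10428863e-05, -2.96515495e-06]), 'ee_pos': array([ 0.18428205, -0.51793393,  0.23071292]), 'eef_rot': array([-0.35133023,  2.03719194, -2.03461206]), 'wrist_force': array([ 0.41943983, -0.22667233,  0.53321399]), 'moment': array([ 0.0282132 , -0.00153741, -0.05152528]), 'grip_width': 0.999864248452719} 0.0187
```

View pics/scene0.png

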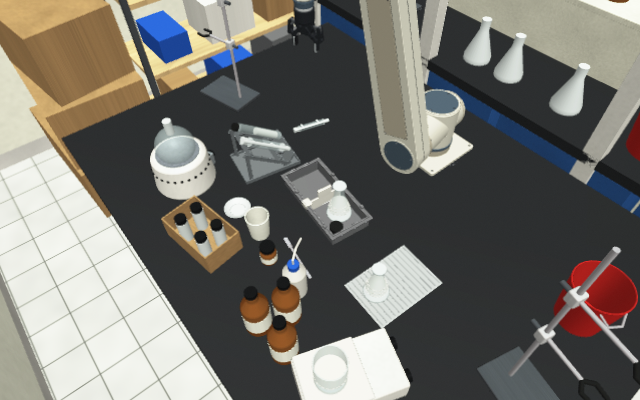

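View pics/top0.png

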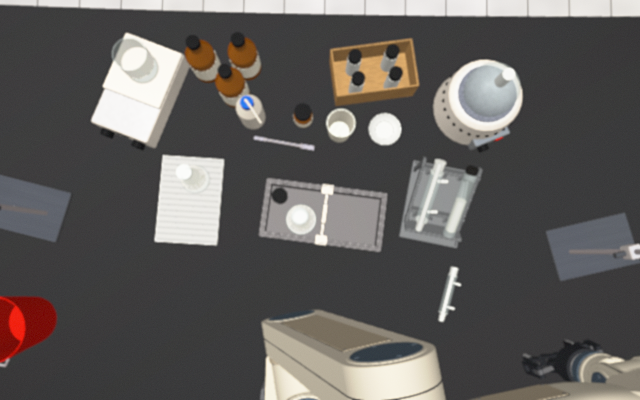

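The top view (up = world +x, left = +y) shows the mat with the other flask at about (190,200), and the tray at (323,215) with its flask at (300,218) and the stopper at (279,196). The rack is at (440,203). Two tubes have nozzles: the one in the rack at (430,195) and a smaller loose one on the bench at (449,294). The larger one, in the rack, is the one meant. I'll enlarge to confirm.

Run:
```python
import cv2
t=cv2.imread("pics/top0.png");s=cv2.imread("pics/scene0.png")
cv2.imwrite("pics/t_rack.png",cv2.resize(t[140:330,390:500],None,fx=3.1,fy=3.1,interpolation=3)) 
cv2.imwrite("pics/t_tray.png",cv2.resize(t[145:255,145:395],None,fx=3.2,fy=3.2,interpolation=3)) 
cv2.imwrite("pics/s_rack.png",cv2.resize(s[110:250,215:385],None,fx=4,fy=4,interpolation=3))
```

```text
(no output)
```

View pics/t_rack.png

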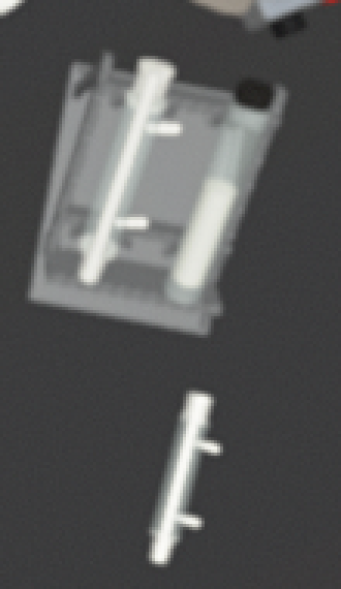

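View pics/t_tray.png

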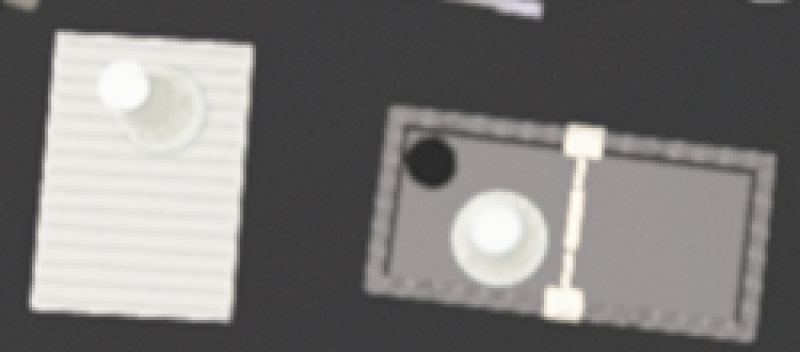

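View pics/s_rack.png

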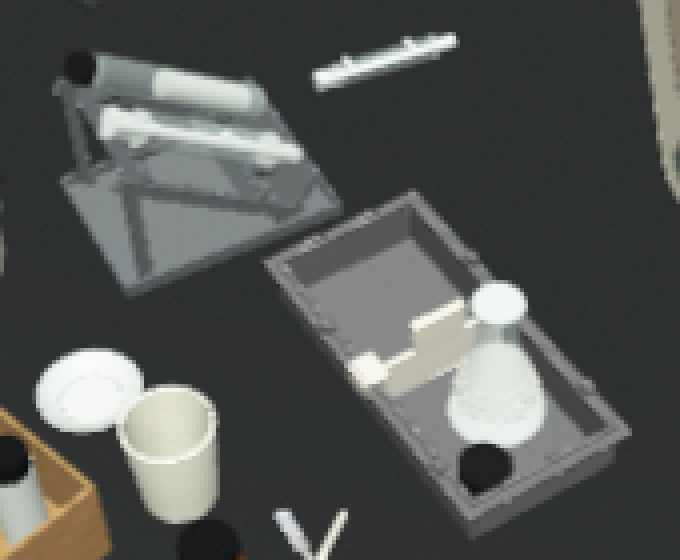

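Confirmed: the tube in the rack's left rest (top crop, axis from (152,65) to (90,275), nozzles to the right) is larger than the loose one below it, so it bears condenser_center. Next I'll measure by colour masks and rays.

```bash
cat > h.py <<'E'
import numpy as np, cv2
from scipy.spatial.transform import Rotation as Ro
from workcell import robot
def K(m,h=400):
    f=h/2/np.tan(np.radians(m["vertical_fov"])/2); return np.array([[f,0,m["cx"]],[0,f,m["cy"]],[0,0,1]]), np.array([m["k1"],0,0,0,0.])
def ray(n,uv):
    m=robot.camera_model(n);k,d=K(m)
    p=cv2.undistortPoints(np.array(uv,float).reshape(-1,1,2),k,d).reshape(-1,2)
    D=np.c_[p,np.ones(len(p))]@m["R"]; return -m["R"].T@m["t"], D/np.linalg.norm(D,axis=1)[:,None]
def onz(n,uv,z):
    c,D=ray(n,uv); return c+D*((z-c[2])/D[:,2])[:,None]
def tri(uvt,uvs):
    c1,D1=ray("top",uvt);c2,D2=ray("scene",uvs);out=[]
    for a,b in zip(D1,D2):
        A=np.c_[a,-b];s=np.linalg.lstsq(A,c2-c1,rcond=None)[0]
        p,q=c1+a*s[0],c2+b*s[1]; out.append(np.r_[(p+q)/2,np.linalg.norm(p-q)])
    return np.array(out)
def px(n,X):
    m=robot.camera_model(n);k,d=K(m)
    return cv2.projectPoints(np.array(X,float).reshape(-1,1,3),cv2.Rodrigues(m["R"])[0],m["t"],k,d)[0].reshape(-1,2)
E
python3 - <<'E'
from h import *
np.set_printoptions(precision=4,suppress=True)
t=cv2.imread("pics/top0.png");s=cv2.imread("pics/scene0.png")
print("cams",ray("top",[[0,0]])[0],ray("scene",[[0,0]])[0])
g=cv2.cvtColor(t,cv2.COLOR_BGR2GRAY)
def quad(mask,name):
    c=max(cv2.findContours(mask,cv2.RETR_EXTERNAL,cv2.CHAIN_APPROX_NONE)[0],key=cv2.contourArea)
    h=cv2.convexHull(c); 
    for e in np.arange(2,15,.5):
        q=cv2.approxPolyDP(h,e,True)
        if len(q)<=4:break
    print(name,cv2.contourArea(c),q.reshape(-1,2).tolist(),cv2.minAreaRect(c)); return q.reshape(-1,2).astype(float)
def win(m,x0,x1,y0,y1):
    o=np.zeros_like(m);o[y0:y1,x0:x1]=m[y0:y1,x0:x1];return o
m=(g>85).astype(np.uint8)*255
qt=quad(win(m,250,395,170,258),"tray"); qm=quad(win(m,148,232,148,252),"mat"); qr=quad(win(m,395,486,150,252),"rack")
for q,z,n in((qt,.05,"tray"),(qm,.004,"mat"),(qr,.005,"rack")):
    P=onz("top",q,z);print(n,P[:,:2].tolist(),"c",P.mean(0),"edges",np.linalg.norm(P-np.roll(P,-1,0),axis=1))
# tan divider
def cream(im,w):
    b,gg,r=[im[:,:,i].astype(int) for i in range(3)]
    return win((((r-b)>8)&(r>190)).astype(np.uint8)*255,*w)
ct=cream(t,(305,340,180,250)); 
n,l,st,ce=cv2.connectedComponentsWithStats(ct);print(st[1:],ce[1:])
# rims
for nm,w in(("flask",(280,320,200,236)),("other",(172,212,158,194))):
    mm=win(((t.min(2)>235)).astype(np.uint8)*255,*w);n,l,st,ce=cv2.connectedComponentsWithStats(mm);print(nm,st[1:],ce[1:])
E
```

```text
cams [ 0.3902 -0.0046  1.344 ] [1.1087 0.7504 1.2277]
tray 7277.5 [[266, 179], [387, 193], [380, 251], [259, 236]] ((322.984619140625, 214.12307739257812), (124.28279876708984, 63.0096435546875), 7.125016689300537)
mat 5553.0 [[162, 154], [224, 159], [217, 245], [154, 241]] ((189.05862426757812, 199.79656982421875), (64.5263442993164, 89.77217102050781), 4.763641834259033)
rack 4953.0 [[413, 160], [481, 168], [457, 247], [399, 236]] ((440.0, 201.5), (70.40569305419922, 85.3105239868164), 11.309932708740234)
tray [[0.5831681917056563, 0.1254561153722224], [0.5510194057432647, -0.20058499232301452], [0.3955039590874424, -0.1824782295770261], [0.42963120432732227, 0.1399392182441012]] c [ 0.4898 -0.0294  0.05  ] edges [0.3276 0.1566 0.3242 0.1542]
mat [[0.654811116092325, 0.42101528099638663], [0.6442218268269342, 0.24868465602287687], [0.4044496752126572, 0.2594871273698414], [0.4127093810092055, 0.4314797501909375]] c [0.529  0.3402 0.004 ] edges [0.1727 0.24   0.1722 0.2423]
rack [[0.6507883568271841, -0.2795680711380601], [0.6312140667779913, -0.46809728875943823], [0.4106515063490602, -0.3995293684895467], [0.4378127714334367, -0.24080524068020626]] c [ 0.5326 -0.347   0.005 ] edges [0.1895 0.231  0.161  0.2165]
[[315 184  19  61 388]
 [305 206   9  24 118]
 [314 214   1   1   1]] [[323.9253 214.4046]
 [309.     217.6525]
 [314.     214.    ]]
flask [[292 208  15  16 195]] [[298.8359 215.2615]]
other [[175 164  16  16 193]] [[182.7979 171.2591]]
```

Run:
```python
from h import *
np.set_printoptions(precision=4,suppress=True)
t=cv2.imread("pics/top0.png");s=cv2.imread("pics/scene0.png")
o=robot.get_obs();print(Ro.from_rotvec(o["eef_rot"]).as_matrix())
F=onz("top",[[298.84,215.26]],.142);print("flask rim",F, "scene px",px("scene",F))
O=onz("top",[[182.8,171.26]],.131);print("other rim",O,px("scene",O))
c=np.array([.4898,-.0294]);yaw=np.radians(-5.85)
R=np.array([[np.cos(yaw),-np.sin(yaw)],[np.sin(yaw),np.cos(yaw)]])
print("flask in tray",(F[0,:2]-c)@R)
M=np.array([.529,.3402]);ym=np.radians(-2.9);Rm=np.array([[np.cos(ym),-np.sin(ym)],[np.sin(ym),np.cos(ym)]])
print("other in mat",(O[0,:2]-M)@Rm, "target", M+Rm@[-.055,0])
# flask base check
mm=((t.min(2)>150)).astype(np.uint8)*255
b=np.zeros_like(mm);b[200:240,280:317]=mm[200:240,280:317];cs=max(cv2.findContours(b,0,2)[0],key=cv2.contourArea);print("base",cv2.minEnclosingCircle(cs),onz("top",[cv2.minEnclosingCircle(cs)[0]],.01))
# rim blobs in scene
for nm,(x0,x1,y0,y1) in(("flask",(328,350,178,196)),("other",(368,392,258,276))):
    b=(s[y0:y1,x0:x1].min(2)>225).astype(np.uint8);n,l,st,ce=cv2.connectedComponentsWithStats(b);print(nm,st[1:],ce[1:]+[x0,y0])
# tab: cream in top: central strip & in scene
def cream(im):
    b,gg,r=[im[:,:,i].astype(int) for i in range(3)];return (((r-b)>8)&(r>180))
ys,xs=np.nonzero(cream(t)[180:250,312:338]);xs+=312;ys+=180
for y in range(184,246,3): print(y,xs[ys==y].min(initial=999),xs[ys==y].max(initial=0),end="; ")
print()
# stopper
b=np.zeros((400,640),np.uint8);b[185:210,268:292]=(t[185:210,268:292].max(2)<40)*255;n,l,st,ce=cv2.connectedComponentsWithStats(b);print("stopper",st[1:],ce[1:]);k=1+np.argmax(st[1:,4]);S=onz("top",[ce[k]],.044);print(S,(S[0,:2]-c)@R)
```

```text
[[-0.9422 -0.0002  0.3351]
 [-0.3351  0.0012 -0.9422]
 [-0.0002 -1.     -0.0012]]
flask rim [[0.48   0.0322 0.142 ]] scene px [[339.5736 185.8452]]
other rim [[0.5868 0.3269 0.131 ]] [[379.3661 269.3608]]
flask in tray [-0.0161  0.0603]
other in mat [ 0.0584 -0.0104] target [0.4741 0.343 ]
base ((296.0960388183594, 220.39404296875), 21.5933837890625) [[0.4755 0.0436 0.01  ]]
flask [[ 5  3 13 10 98]
 [ 0  7  2  3  4]
 [ 4 12  2  1  2]] [[339.1224 185.5102]
 [328.5    186.    ]
 [332.5    190.    ]]
other [[ 14   2   1   1   1]
 [  4   4  15  13 142]
 [  2  10   1   1   1]] [[382.     260.    ]
 [379.1268 268.2606]
 [370.     268.    ]]
184 323 326; 187 321 333; 190 321 333; 193 321 332; 196 325 328; 199 324 327; 202 324 327; 205 323 327; 208 323 327; 211 313 327; 214 312 326; 217 312 326; 220 312 325; 223 321 324; 226 321 324; 229 320 324; 232 320 323; 235 315 326; 238 315 327; 241 314 327; 244 317 325; 
stopper [[281 201   1   1   1]] [[281. 201.]]
[[0.525  0.0841 0.044 ]] [0.0234 0.1165]
```

Run:
```python
import cv2
t=cv2.imread("pics/top0.png");s=cv2.imread("pics/scene0.png")
cv2.imwrite("pics/t_c.png",cv2.resize(t[150:255,395:490],None,fx=5.6,fy=5.6,interpolation=3)) 
cv2.imwrite("pics/s_c.png",cv2.resize(s[115:190,225:305],None,fx=8,fy=8,interpolation=3))
```

```text
(no output)
```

View pics/t_c.png

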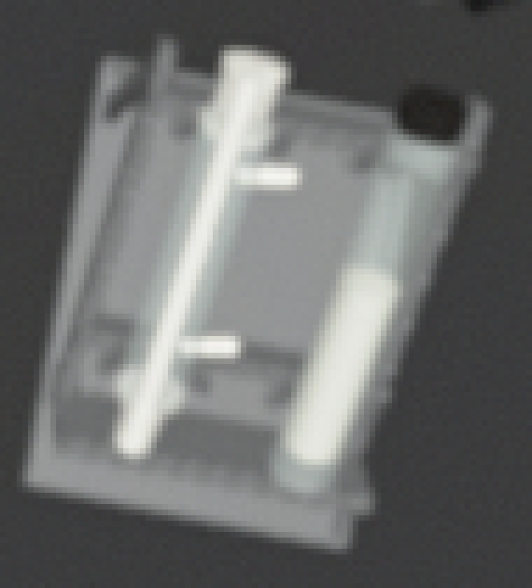

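View pics/s_c.png

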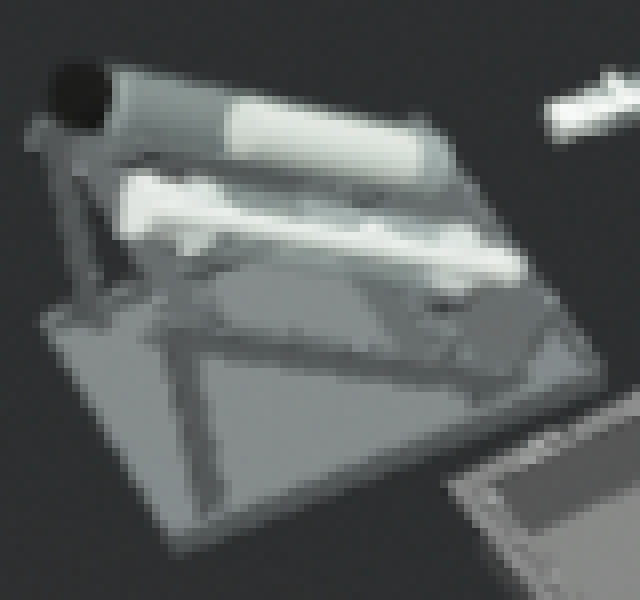

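Run:
```python
from h import *
np.set_printoptions(precision=4,suppress=True)
P=tri([[440.5,159.8],[418.6,230.4]],[[240.6,140.8],[290.4,148.1]]);print(P)
a,b=P[0,:3],P[1,:3];d=a-b;L=np.linalg.norm(d);print("L",L,"slope",np.degrees(np.arcsin(d[2]/L)),"yaw",np.degrees(np.arctan2(d[1],d[0])),"mid",(a+b)/2)
# top-only: ends at expected heights
h=.1*np.sin(np.radians(35))
A=onz("top",[[440.5,159.8]],.112+h)[0];B=onz("top",[[418.6,230.4]],.112-h)[0];d=A-B;print(A,B,np.linalg.norm(d),"yaw",np.degrees(np.arctan2(d[1],d[0])),(A+B)/2)
# column
A2=onz("top",[[395+432/5.6,150+92/5.6]],.112+h)[0];B2=onz("top",[[395+302/5.6,150+488/5.6]],.112-h)[0];d=A2-B2;print("col",A2,B2,np.linalg.norm(d),"yaw",np.degrees(np.arctan2(d[1],d[0])),(A2+B2)/2)
# nozzle tips top: check
for uv in([298,178],[238,348]): print(395+uv[0]/5.6,150+uv[1]/5.6)
C=(A+B)/2;x=(A-B)/np.linalg.norm(A-B);y=np.cross([0,0,1],x);y/=np.linalg.norm(y);z=np.cross(x,y)
n=-y*np.cos(np.radians(21))-z*np.sin(np.radians(21))
print("pred nozzle px",px("top",[C+.045*x+.04*n,C-.045*x+.04*n]))
# divider
c=np.array([.4898,-.0294]);yaw=np.radians(-5.85);R=np.array([[np.cos(yaw),-np.sin(yaw)],[np.sin(yaw),np.cos(yaw)]])
D=onz("top",[[325,206],[325.,212],[324.3,218]],.082);print("tab",D,(D[:,:2]-c)@R)
T=onz("top",[[145+432/3.2,145+162/3.2]],.044);print("stopper",T,(T[0,:2]-c)@R)
```

```text
[[ 0.6207 -0.3133  0.1696  0.001 ]
 [ 0.4501 -0.2824  0.0542  0.0049]]
L 0.20830120039137243 slope 33.661614986189726 yaw -10.263012965447095 mid [ 0.5354 -0.2978  0.1119]
[ 0.6204 -0.313   0.1694] [ 0.4519 -0.284   0.0546] 0.20591228336031947 yaw -9.764821736969838 [ 0.5361 -0.2985  0.112 ]
col [ 0.6052 -0.3898  0.1694] [ 0.4355 -0.364   0.0546] 0.20644175669077283 yaw -8.660960812710538 [ 0.5203 -0.3769  0.112 ]
448.2142857142857 181.78571428571428
437.5 212.14285714285714
pred nozzle px [[447.915  181.1809]
 [437.9598 211.7072]]
tab [[ 0.5099 -0.0338  0.082 ]
 [ 0.4942 -0.0341  0.082 ]
 [ 0.4785 -0.0325  0.082 ]] [[ 0.0205 -0.0023]
 [ 0.0048 -0.0042]
 [-0.011  -0.0042]]
stopper [[0.5395 0.0871 0.044 ]] [0.0376 0.121 ]
```

Both views agree on these:
- **Flask:** axis at (0.480, 0.032). The predicted scene pixel lies within 1 px.
- **Condenser:** middle at (0.536, −0.298, 0.112), slope about 34–35°, yaw about −9.5°. The predicted nozzle pixels lie within 1 px.
- **Mat:** edges come out at 240 × 172 mm, which fits.
- **Tray:** yaw about −5.9°.

I'm moving to the flask now.

Request:
arm_command --motion '[[[0.1, 0.2, 0], [0, 0, -0.012], -1], [[0.21, 0.39, 0], [0, 0, -0.024], -1], [[0.32, 0.59, 0], [0, 0, -0.036], -1], [[0.42, 0.78, 0], [0, 0, -0.048], -1], [[0.53, 0.98, 0], [0, 0, -0.06], -1]]' --grip_force 30

```text
clock: 0.6
ee_pos: [0.2269, -0.439, 0.231]
eef_rot: [-0.29, 2.073, -2.072]
wrist_force: [0.1, -0.0, 0.2]
grip_width: 0.998
```

Request:
arm_command --motion '[[[0.1, 0.2, 0], [0, 0, -0.012], -1], [[0.21, 0.39, 0], [0, 0, -0.024], -1], [[0.32, 0.59, 0], [0, 0, -0.036], -1], [[0.42, 0.78, 0], [0, 0, -0.048], -1], [[0.53, 0.98, 0], [0, 0, -0.06], -1]]'

```text
clock: 1.1
ee_pos: [0.2693, -0.3606, 0.231]
eef_rot: [-0.228, 2.108, -2.107]
wrist_force: [0.2, 0.5, 0.2]
grip_width: 0.998
```

Request:
arm_command --motion '[[[0.1, 0.2, 0], [0, 0, -0.012], -1], [[0.21, 0.39, 0], [0, 0, -0.024], -1], [[0.32, 0.59, 0], [0, 0, -0.036], -1], [[0.42, 0.78, 0], [0, 0, -0.048], -1], [[0.53, 0.98, 0], [0, 0, -0.06], -1]]'

```text
clock: 1.6
ee_pos: [0.3117, -0.2822, 0.2311]
eef_rot: [-0.164, 2.143, -2.142]
wrist_force: [-0.1, 0.1, -0.4]
grip_width: 1.003
```

Request:
arm_command --motion '[[[0.1, 0.2, 0], [0, 0, -0.012], -1], [[0.21, 0.39, 0], [0, 0, -0.024], -1], [[0.32, 0.59, 0], [0, 0, -0.036], -1], [[0.42, 0.78, 0], [0, 0, -0.048], -1], [[0.53, 0.98, 0], [0, 0, -0.06], -1]]'

```text
clock: 2.1
ee_pos: [0.354, -0.2038, 0.2311]
eef_rot: [-0.098, 2.176, -2.175]
wrist_force: [0.7, -0.3, -0.9]
grip_width: 1.001
```

Request:
arm_command --motion '[[[0.1, 0.2, 0], [0, 0, -0.012], -1], [[0.21, 0.39, 0], [0, 0, -0.024], -1], [[0.32, 0.59, 0], [0, 0, -0.036], -1], [[0.42, 0.78, 0], [0, 0, -0.048], -1], [[0.53, 0.98, 0], [0, 0, -0.06], -1]]'

```text
clock: 2.6
ee_pos: [0.3964, -0.1254, 0.2311]
eef_rot: [-0.03, 2.208, -2.208]
wrist_force: [0.2, 0.1, -0.3]
grip_width: 1.002
```

Request:
arm_command --motion '[[[0.1, 0.2, 0], [0, 0, -0.012], -1], [[0.21, 0.39, 0], [0, 0, -0.024], -1], [[0.32, 0.59, 0], [0, 0, -0.036], -1], [[0.42, 0.78, 0], [0, 0, -0.048], -1], [[0.53, 0.98, 0], [0, 0, -0.06], -1]]'

```text
clock: 3.1
ee_pos: [0.4388, -0.0471, 0.2311]
eef_rot: [-0.039, -2.203, 2.203]
wrist_force: [0.3, -0.5, -0.4]
grip_width: 1.0
```

Request:
arm_command --motion '[[[0.13, 0.25, 0], [0, 0, -0.015], -1], [[0.26, 0.5, 0], [0, 0, -0.03], -1], [[0.39, 0.75, 0], [0, 0, -0.045], -1], [[0.515, 0.988, 0], [0, 0, -0.06], -1], [[0.515, 0.988, -0.1], [0, 0, -0.06], -1]]'

```text
clock: 3.6
ee_pos: [0.481, 0.0328, 0.2234]
eef_rot: [-0.106, -2.173, 2.172]
wrist_force: [0.1, -1.5, -0.9]
grip_width: 1.002
```

Run:
```python
from h import *
for n in("top","scene"):
    cv2.imwrite(f"pics/{n}1.png",robot.get_image(n)[:,:,::-1])
s=cv2.imread("pics/scene1.png");t=cv2.imread("pics/top1.png")
a=cv2.resize(s[110:250,260:400],(560,560),interpolation=3)
cv2.imwrite("pics/s1c.png",a)
o=robot.get_obs();print(o["qpos"],Ro.from_rotvec(o["eef_rot"]).as_matrix())
```

```text
[-1.09243158e-01  1.44546657e-01 -1.50337984e-01  1.27827440e+00
 -1.99034009e-04  3.12897988e+00] [[-9.95332136e-01 -2.37033040e-03 -9.64796428e-02]
 [ 9.64797727e-02  5.97498130e-05 -9.95334944e-01]
 [ 2.36503731e-03 -9.99997189e-01  1.69218029e-04]]
```

View pics/s1c.png

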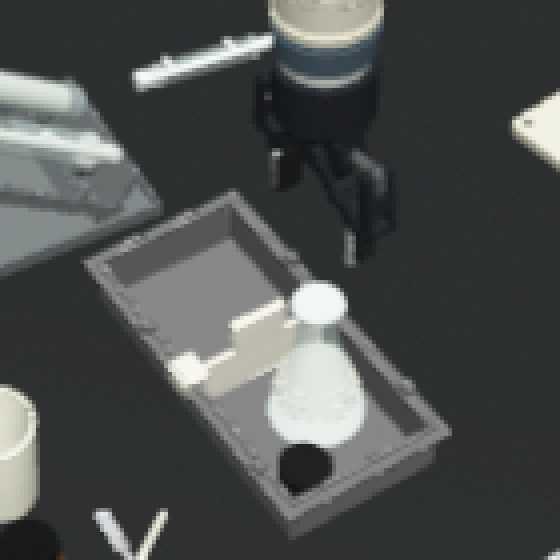

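The scene view shows the gripper above the flask and the flask neck at crop (318,330). Joint 6 is at its range end (3.129), so I'll take the equivalent half-turned grasp before going down.

Request:
arm_command --motion '[[[0, 0, 0], [0, 0, 0.12], -1], [[0, 0, 0], [0, 0, 0.24], -1], [[0, 0, 0], [0, 0, 0.36], -1], [[0, 0, 0], [0, 0, 0.48], -1], [[0, 0, 0], [0, 0, 0.6], -1]]'

```text
clock: 4.2
ee_pos: [0.4794, 0.0304, 0.2232]
eef_rot: [-0.526, 1.92, -1.92]
wrist_force: [-0.0, 0.3, 0.1]
grip_width: 0.998
```

Request:
arm_command --motion '[[[0, 0, 0], [0, 0, 0.12], -1], [[0, 0, 0], [0, 0, 0.24], -1], [[0, 0, 0], [0, 0, 0.36], -1], [[0, 0, 0], [0, 0, 0.48], -1], [[0, 0, 0], [0, 0, 0.6], -1]]'

```text
clock: 4.7
ee_pos: [0.4794, 0.0304, 0.2232]
eef_rot: [-0.988, 1.503, -1.503]
wrist_force: [-0.0, -0.1, 0.6]
grip_width: 1.0
```

Request:
arm_command --motion '[[[0, 0, 0], [0, 0, 0.12], -1], [[0, 0, 0], [0, 0, 0.24], -1], [[0, 0, 0], [0, 0, 0.36], -1], [[0, 0, 0], [0, 0, 0.48], -1], [[0, 0, 0], [0, 0, 0.6], -1]]'

```text
clock: 5.2
ee_pos: [0.4794, 0.0304, 0.2232]
eef_rot: [-1.306, 1.046, -1.045]
wrist_force: [0.7, 0.5, 0.0]
grip_width: 1.003
```

Request:
arm_command --motion '[[[0, 0, 0], [0, 0, 0.12], -1], [[0, 0, 0], [0, 0, 0.24], -1], [[0, 0, 0], [0, 0, 0.36], -1], [[0, 0, 0], [0, 0, 0.48], -1], [[0, 0, 0], [0, 0, 0.6], -1]]'

```text
clock: 5.7
ee_pos: [0.4794, 0.0304, 0.2232]
eef_rot: [-1.496, 0.565, -0.564]
wrist_force: [0.1, -0.0, -0.2]
grip_width: 0.997
```

Request:
arm_command --motion '[[[0, 0, 0], [0, 0, 0.12], -1], [[0, 0, 0], [0, 0, 0.24], -1], [[0, 0, 0], [0, 0, 0.36], -1], [[0, 0, 0], [0, 0, 0.48], -1], [[0, 0, 0], [0, 0, 0.6], -1]]'

```text
clock: 6.2
ee_pos: [0.4794, 0.0304, 0.2232]
eef_rot: [-1.57, 0.074, -0.073]
wrist_force: [-0.1, 0.3, 0.6]
grip_width: 1.0
```

Run:
```python
from h import *
np.set_printoptions(precision=4,suppress=True)
o=robot.get_obs();print(o["clock"],o["ee_pos"],o["qpos"],Ro.from_rotvec(o["eef_rot"]).as_matrix())
```

```text
6.2 [0.4794 0.0304 0.2232] [-0.1115  0.1429 -0.1491  1.2793 -0.0002 -0.0179] [[ 0.9956 -0.0005  0.0935]
 [-0.0935 -0.0001  0.9956]
 [-0.0005 -1.     -0.0002]]
```

Request:
arm_command --motion '[[[0.01, 0.02, -0.2], [0, 0, 0], -1], [[0.01, 0.02, -0.4], [0, 0, 0], -1], [[0.01, 0.02, -0.6], [0, 0, 0], -1], [[0.01, 0.02, -0.8], [0, 0, 0], -1], [[0.01, 0.02, -0.95], [0, 0, 0], -1]]'

```text
clock: 6.7
ee_pos: [0.4799, 0.032, 0.1463]
eef_rot: [-1.57, 0.079, -0.077]
wrist_force: [-0.6, -1.6, -0.3]
grip_width: 1.003
```

Request:
arm_command --motion '[[[0, 0, -0.2], [0, 0, 0], -1], [[0, 0, -0.4], [0, 0, 0], -1], [[0, 0, -0.55], [0, 0, 0], -1], [[0, 0, -0.66], [0, 0, 0], -1], [[0, 0, -0.66], [0, 0, 0], -1]]'

```text
clock: 7.2
ee_pos: [0.4799, 0.0323, 0.0936]
eef_rot: [-1.569, 0.079, -0.076]
wrist_force: [0.1, -0.2, 0.8]
grip_width: 1.0
```

Request:
arm_command --motion '[[[0, 0, 0], [0, 0, 0], 0.1], [[0, 0, 0], [0, 0, 0], 0.3], [[0, 0, 0], [0, 0, 0], 0.6], [[0, 0, 0], [0, 0, 0], 0.8], [[0, 0, 0], [0, 0, 0], 0.8]]' --grip_force 30

```text
clock: 7.7
ee_pos: [0.4812, 0.0327, 0.0951]
eef_rot: [-1.57, 0.076, -0.078]
wrist_force: [-0.4, -2.3, 5.0]
grip_width: 0.428
```

Run:
```python
from h import *
s=robot.get_image("scene")[:,:,::-1]
cv2.imwrite("pics/s2c.png",cv2.resize(s[110:250,260:400],(560,560),interpolation=3))
```

```text
(no output)
```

View pics/s2c.png

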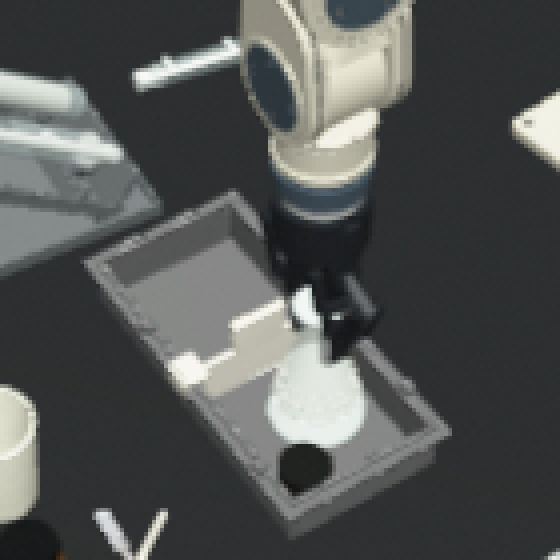

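The fingers now straddle the neck at crop (320,320), upright, with opening 0.43 (36 mm). I'll let the grip settle, then lift a little.

Request:
arm_command --motion '[[[0, 0, 0], [0, 0, 0], 1], [[0, 0, 0], [0, 0, 0], 1], [[0, 0, 0], [0, 0, 0], 1], [[0, 0, 0.05], [0, 0, 0], 1], [[0, 0, 0.1], [0, 0, 0], 1]]' --grip_force 40

```text
clock: 8.25
ee_pos: [0.4804, 0.033, 0.1025]
eef_rot: [-1.569, 0.078, -0.076]
wrist_force: [0.9, -0.2, -1.6]
grip_width: 0.428
```

Request:
arm_command --motion '[[[0, 0, 0.15], [0, 0, 0], 1], [[0, 0, 0.3], [0, 0, 0], 1], [[0, 0, 0.5], [0, 0, 0], 1], [[0, 0, 0.7], [0, 0, 0], 1], [[0, 0, 0.85], [0, 0, 0], 1]]'

```text
clock: 8.75
ee_pos: [0.4808, 0.0329, 0.1715]
eef_rot: [-1.569, 0.077, -0.077]
wrist_force: [-0.3, -0.5, -1.3]
grip_width: 0.425
```

Run:
```python
from h import *
s=robot.get_image("scene")[:,:,::-1]
cv2.imwrite("pics/s3c.png",cv2.resize(s[110:250,260:400],(560,560),interpolation=3))
```

```text
(no output)
```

View pics/s3c.png

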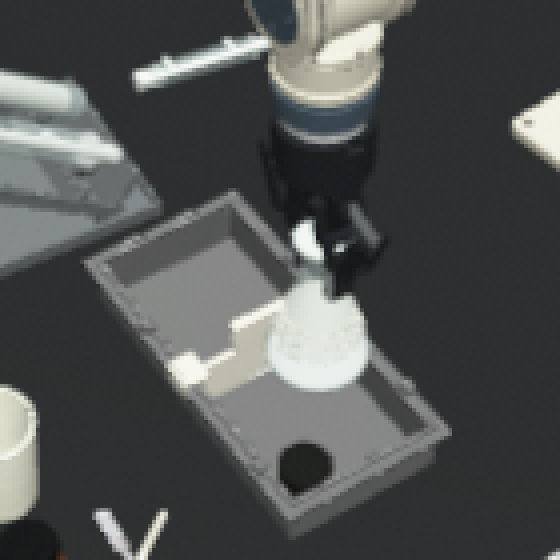

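Lifted, upright, opening 0.425. I'm carrying it over to the mat at (0.469, 0.343), which is 118 mm from the other flask's axis.

Request:
arm_command --motion '[[[0, 0.08, 0], [0, 0, 0], 1], [[-0.01, 0.25, 0], [0, 0, 0], 1], [[-0.02, 0.48, 0], [0, 0, 0], 1], [[-0.03, 0.73, 0], [0, 0, 0], 1], [[-0.04, 0.98, 0], [0, 0, 0], 1]]'

```text
clock: 9.3
ee_pos: [0.4768, 0.1129, 0.1696]
eef_rot: [-1.569, 0.078, -0.076]
wrist_force: [0.6, -0.1, -1.3]
grip_width: 0.429
```

Request:
arm_command --motion '[[[-0.01, 0.2, 0], [0, 0, 0], 1], [[-0.02, 0.4, 0], [0, 0, 0], 1], [[-0.03, 0.6, 0], [0, 0, 0], 1], [[-0.03, 0.8, 0], [0, 0, 0], 1], [[-0.04, 1.0, 0], [0, 0, 0], 1]]'

```text
clock: 9.8
ee_pos: [0.4734, 0.1929, 0.1695]
eef_rot: [-1.57, 0.078, -0.075]
wrist_force: [0.1, -0.0, -0.8]
grip_width: 0.426
```

Request:
arm_command --motion '[[[-0.01, 0.2, 0], [0, 0, 0], 1], [[-0.02, 0.4, 0], [0, 0, 0], 1], [[-0.03, 0.6, 0], [0, 0, 0], 1], [[-0.03, 0.8, 0], [0, 0, 0], 1], [[-0.04, 1.0, 0], [0, 0, 0], 1]]'

```text
clock: 10.3
ee_pos: [0.4709, 0.2727, 0.1701]
eef_rot: [-1.57, 0.077, -0.076]
wrist_force: [-0.1, -0.1, -0.6]
grip_width: 0.428
```

Request:
arm_command --motion '[[[-0.01, 0.23, 0], [0, 0, 0], 1], [[-0.02, 0.45, 0], [0, 0, 0], 1], [[-0.03, 0.65, 0], [0, 0, 0], 1], [[-0.03, 0.8, 0], [0, 0, 0], 1], [[-0.03, 0.87, 0], [0, 0, 0], 1]]'

```text
clock: 10.8
ee_pos: [0.4687, 0.3421, 0.1703]
eef_rot: [-1.569, 0.076, -0.076]
wrist_force: [-0.1, -0.2, -1.0]
grip_width: 0.43
```

Run:
```python
from h import *
np.set_printoptions(precision=4,suppress=True)
o=robot.get_obs();print(o["ee_pos"],o["qpos"])
s=robot.get_image("scene")[:,:,::-1]
cv2.imwrite("pics/s4c.png",cv2.resize(s[180:340,310:470],(560,560),interpolation=3))
```

```text
[0.4687 0.3421 0.1703] [ 0.486   0.3331 -0.0281  1.2097  0.      0.5831]
```

View pics/s4c.png

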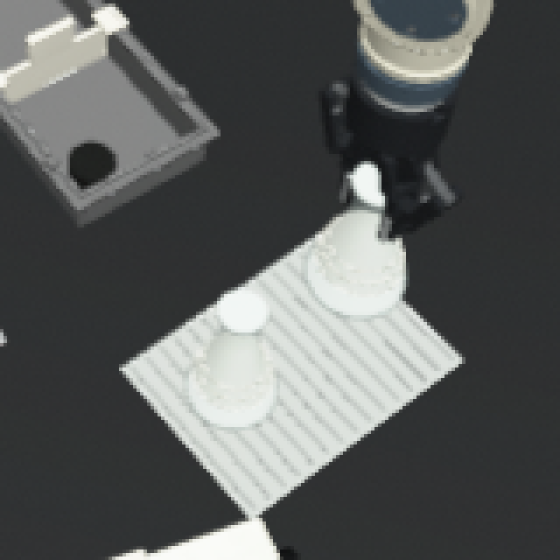

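The flask hangs upright over the mat's near half, clear of the other one at crop (240,360). Lowering.

Request:
arm_command --motion '[[[0, 0, -0.15], [0, 0, 0], 1], [[0, 0, -0.35], [0, 0, 0], 1], [[0, 0, -0.55], [0, 0, 0], 1], [[0, 0, -0.72], [0, 0, 0], 1], [[0, 0, -0.84], [0, 0, 0], 1]]'

```text
clock: 11.35
ee_pos: [0.4683, 0.3398, 0.1016]
eef_rot: [-1.57, 0.079, -0.077]
wrist_force: [-0.1, -0.1, -1.3]
grip_width: 0.43
```

Request:
arm_command --motion '[[[0, 0, -0.02], [0, 0, 0], 1], [[0, 0, -0.04], [0, 0, 0], 1], [[0, 0, -0.06], [0, 0, 0], 1], [[0, 0, -0.08], [0, 0, 0], 1], [[0, 0, -0.08], [0, 0, 0], 1]]'

```text
clock: 11.85
ee_pos: [0.4688, 0.3409, 0.097]
eef_rot: [-1.569, 0.077, -0.077]
wrist_force: [-0.5, 0.5, -1.1]
grip_width: 0.429
```

Request:
arm_command --motion '[[[0, 0, -0.015], [0, 0, 0], 1], [[0, 0, -0.03], [0, 0, 0], 1], [[0, 0, -0.04], [0, 0, 0], 1], [[0, 0, -0.04], [0, 0, 0], 1], [[0, 0, -0.04], [0, 0, 0], 1]]'

```text
clock: 12.35
ee_pos: [0.4695, 0.3409, 0.0951]
eef_rot: [-1.569, 0.075, -0.079]
wrist_force: [-0.9, -2.7, 10.4]
grip_width: 0.429
```

Request:
arm_command --motion '[[[0, 0, 0.01], [0, 0, 0], 1], [[0, 0, 0.01], [0, 0, 0], 0.1], [[0, 0, 0.01], [0, 0, 0], -0.2], [[0, 0, 0.01], [0, 0, 0], -0.6], [[0, 0, 0.01], [0, 0, 0], -1]]'

```text
clock: 12.85
ee_pos: [0.4687, 0.3409, 0.0943]
eef_rot: [-1.57, 0.077, -0.077]
wrist_force: [-1.0, -1.0, 0.2]
grip_width: 0.914
```

Request:
arm_command --motion '[[[0, 0, 0], [0, 0, 0], -1], [[0, 0, 0], [0, 0, 0], -1], [[0, 0, 0.1], [0, 0, 0], -1], [[0, 0, 0.3], [0, 0, 0], -1], [[0, 0, 0.6], [0, 0, 0], -1]]'

```text
clock: 13.35
ee_pos: [0.4682, 0.3406, 0.1426]
eef_rot: [-1.57, 0.078, -0.076]
wrist_force: [1.6, -0.2, -0.9]
grip_width: 0.995
```

Request:
arm_command --motion '[[[0, 0, 0.2], [0, 0, 0], -1], [[0, 0, 0.4], [0, 0, 0], -1], [[0, 0, 0.6], [0, 0, 0], -1], [[0, 0, 0.8], [0, 0, 0], -1], [[0, 0, 0.9], [0, 0, 0], -1]]'

```text
clock: 13.85
ee_pos: [0.4691, 0.341, 0.2165]
eef_rot: [-1.568, 0.075, -0.078]
wrist_force: [0.6, 0.4, 0.5]
grip_width: 1.001
```

Run:
```python
from h import *
s=robot.get_image("scene")[:,:,::-1]
cv2.imwrite("pics/scene5.png",s)
cv2.imwrite("pics/s5c.png",cv2.resize(s[120:340,270:470],(600,660),interpolation=3)[:600])
```

View pics/s5c.png

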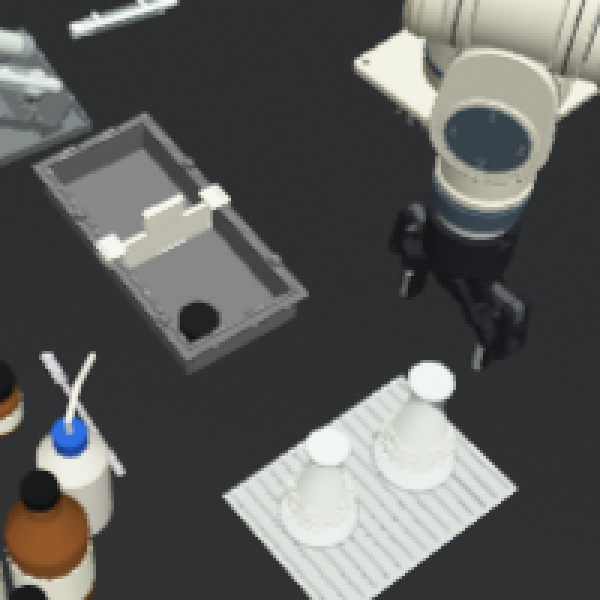

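The flask stands upright on the mat beside the other, released. Now a measurement of the bared divider tab (crop (165,205)) and of the tray.

Run:
```python
from h import *
np.set_printoptions(precision=4,suppress=True)
t=robot.get_image("top")[:,:,::-1]; cv2.imwrite("pics/top5.png",t)
cv2.imwrite("pics/t5c.png",cv2.resize(t[170:260,250:395],None,fx=5.4,fy=5.4,interpolation=3))
s=cv2.imread("pics/scene5.png");cv2.imwrite("pics/s5d.png",cv2.resize(s[150:250,275:380],None,fx=6,fy=6,interpolation=3))
```

```text
(no output)
```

View pics/t5c.png

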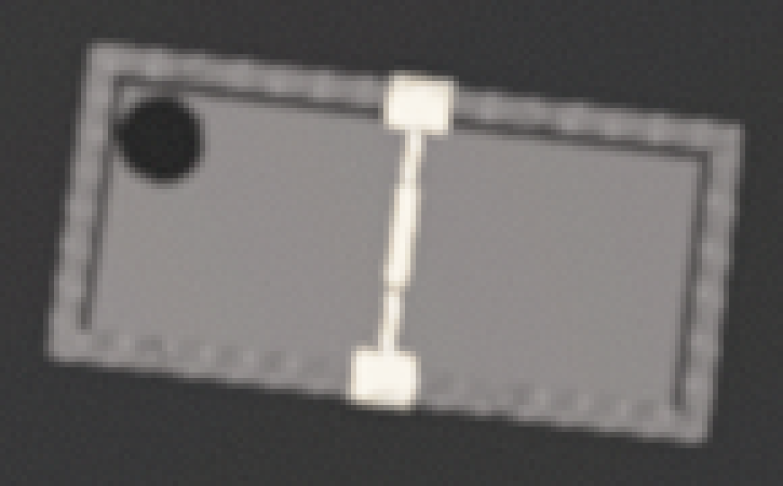

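View pics/s5d.png

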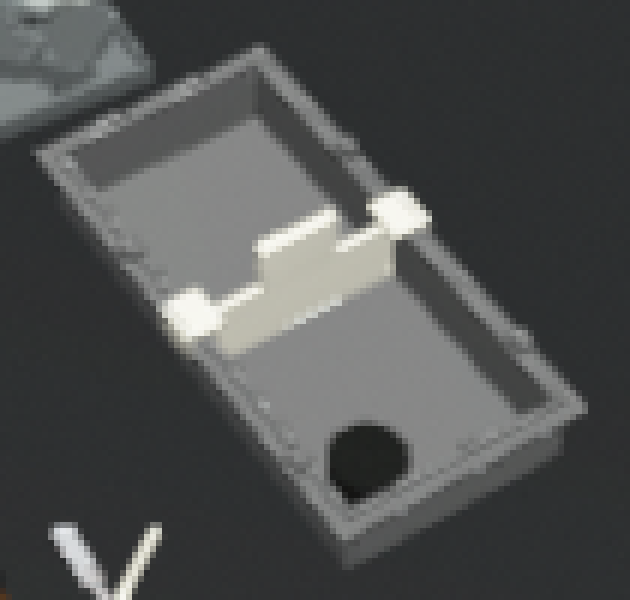

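Run:
```python
from h import *
np.set_printoptions(precision=4,suppress=True)
q=np.array([[88,43],[742,123],[705,442],[50,358]])/5.4+[250,170]
P=onz("top",q,.05);c=P.mean(0);d=(P[0]-P[1]+P[3]-P[2]);yaw=np.arctan2(-d[0],d[1]);print(c,np.degrees(yaw),np.linalg.norm(P-np.roll(P,-1,0),axis=1))
# inner floor-ish/inner wall: use two ends top surfaces; scene outer corners
qs=np.array([[345,535],[585,405],[260,47],[38,152]])/6+[275,150]
Ps=onz("scene",qs,.05);print("scene",Ps,Ps.mean(0))
R=np.array([[np.cos(yaw),-np.sin(yaw)],[np.sin(yaw),np.cos(yaw)]])
tab=onz("top",np.array([[401,236],[406,187],[396,286]])/5.4+[250,170],.082);print("tab",tab,(tab[:,:2]-c[:2])@R)
ts=onz("scene",np.array([[299,230]])/6.+[275,150],.082);print("tab scene",ts,(ts[:,:2]-c[:2])@R)
```

```text
[ 0.4899 -0.0304  0.05  ] -6.144945188712307 [0.3282 0.1593 0.3251 0.1578]
scene [[ 0.5858  0.1251  0.05  ]
 [ 0.4329  0.1421  0.05  ]
 [ 0.3988 -0.1794  0.05  ]
 [ 0.551  -0.1949  0.05  ]] [ 0.4921 -0.0268  0.05  ]
tab [[ 0.4897 -0.0322  0.082 ]
 [ 0.5135 -0.0342  0.082 ]
 [ 0.4655 -0.0302  0.082 ]] [[-0.0001 -0.0018]
 [ 0.0239 -0.0013]
 [-0.0244 -0.0024]]
tab scene [[ 0.4897 -0.0301  0.082 ]] [[-0.0003  0.0003]]
```

Request:
arm_command --motion '[[[0.01, -0.19, 0], [0, 0, 0], -1], [[0.02, -0.37, 0], [0, 0, 0], -1], [[0.03, -0.56, 0], [0, 0, 0], -1], [[0.04, -0.75, 0], [0, 0, 0], -1], [[0.05, -0.93, 0], [0, 0, -0.01], -1]]'

```text
clock: 14.45
ee_pos: [0.4727, 0.2647, 0.2144]
eef_rot: [-1.569, 0.086, -0.086]
wrist_force: [0.6, 0.1, 0.1]
grip_width: 1.001
```

Request:
arm_command --motion '[[[0.01, -0.19, 0], [0, 0, 0], -1], [[0.02, -0.37, 0], [0, 0, 0], -1], [[0.03, -0.56, 0], [0, 0, 0], -1], [[0.04, -0.75, 0], [0, 0, 0], -1], [[0.05, -0.93, 0], [0, 0, 0], -1]]'

```text
clock: 14.95
ee_pos: [0.4768, 0.1908, 0.2145]
eef_rot: [-1.569, 0.085, -0.085]
wrist_force: [-0.5, -0.3, -0.7]
grip_width: 1.0
```

Request:
arm_command --motion '[[[0.01, -0.19, 0], [0, 0, 0], -1], [[0.02, -0.37, 0], [0, 0, 0], -1], [[0.03, -0.56, 0], [0, 0, 0], -1], [[0.04, -0.75, 0], [0, 0, 0], -1], [[0.05, -0.93, 0], [0, 0, 0], -1]]'

```text
clock: 15.45
ee_pos: [0.4808, 0.1164, 0.2145]
eef_rot: [-1.569, 0.085, -0.085]
wrist_force: [0.1, -0.2, -0.8]
grip_width: 0.996
```

Request:
arm_command --motion '[[[0.01, -0.19, 0], [0, 0, 0], -1], [[0.02, -0.37, 0], [0, 0, 0], -1], [[0.03, -0.56, 0], [0, 0, 0], -1], [[0.04, -0.75, 0], [0, 0, 0], -1], [[0.05, -0.93, 0], [0, 0, 0], -1]]'

```text
clock: 15.95
ee_pos: [0.4848, 0.042, 0.2145]
eef_rot: [-1.569, 0.085, -0.085]
wrist_force: [-0.7, -0.3, 0.2]
grip_width: 1.001
```

Request:
arm_command --motion '[[[0.01, -0.19, -0.1], [0, 0, 0], -1], [[0.02, -0.37, -0.2], [0, 0, 0], -1], [[0.03, -0.56, -0.3], [0, 0, 0], -1], [[0.04, -0.75, -0.4], [0, 0, 0], -1], [[0.05, -0.93, -0.5], [0, 0, 0], -1]]'

```text
clock: 16.45
ee_pos: [0.4886, -0.0324, 0.1738]
eef_rot: [-1.569, 0.086, -0.085]
wrist_force: [0.1, 0.4, -0.5]
grip_width: 1.002
```

Request:
arm_command --motion '[[[0, 0, -0.1], [0, 0, 0], -1], [[0, 0, -0.2], [0, 0, 0], -1], [[0, 0, -0.3], [0, 0, 0], -1], [[0, 0, -0.4], [0, 0, 0], -1], [[0, 0, -0.4], [0, 0, 0], -1]]'

```text
clock: 16.95
ee_pos: [0.4882, -0.0306, 0.1414]
eef_rot: [-1.569, 0.086, -0.083]
wrist_force: [-0.1, 0.0, 0.6]
grip_width: 0.993
```

Request:
arm_command --motion '[[[0.01, 0, -0.2], [0, 0, 0], -1], [[0.01, 0, -0.4], [0, 0, 0], -1], [[0.01, 0, -0.6], [0, 0, 0], -1], [[0.01, 0, -0.8], [0, 0, 0], -1], [[0.01, 0, -1.0], [0, 0, 0], -1]]'

```text
clock: 17.45
ee_pos: [0.4898, -0.0308, 0.0622]
eef_rot: [-1.569, 0.084, -0.085]
wrist_force: [0.2, -0.4, -0.3]
grip_width: 1.003
```

Request:
arm_command --motion '[[[0, 0, -0.05], [0, 0, 0], -0.5], [[0, 0, -0.05], [0, 0, 0], 0], [[0, 0, -0.05], [0, 0, 0], 0.5], [[0, 0, -0.05], [0, 0, 0], 1], [[0, 0, -0.05], [0, 0, 0], 1]]' --grip_force 25

```text
clock: 17.95
ee_pos: [0.4899, -0.0312, 0.0591]
eef_rot: [-1.569, 0.084, -0.086]
wrist_force: [0.5, -0.2, 0.7]
grip_width: 0.141
```

Run:
```python
from h import *
s=robot.get_image("scene")[:,:,::-1]
cv2.imwrite("pics/s6c.png",cv2.resize(s[110:250,260:400],(560,560),interpolation=3))
print(robot.get_obs()["grip_width"],robot.get_obs()["wrist_force"])
```

```text
0.11155351792123844 [-1.26461376  0.16316849  3.69924535]
```

View pics/s6c.png

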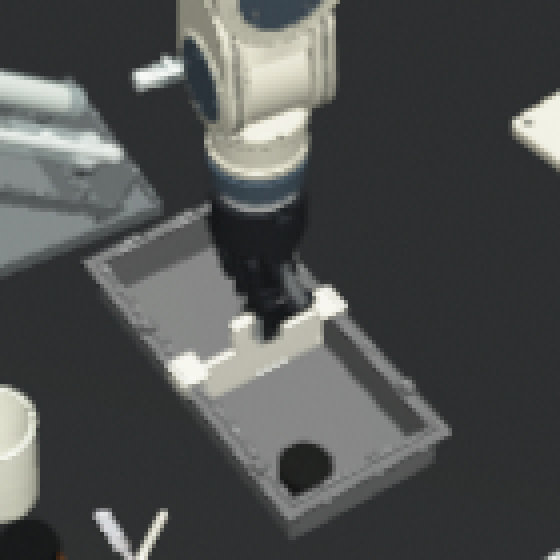

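The tab is gripped (opening 0.11, about 10 mm). Sliding it along tray +y.

Request:
arm_command --motion '[[[0, 0, 0], [0, 0, 0], 1], [[0.01, 0.1, 0], [0, 0, 0], 1], [[0.02, 0.2, 0], [0, 0, 0], 1], [[0.035, 0.34, 0], [0, 0, 0], 1], [[0.05, 0.48, 0], [0, 0, 0], 1]]'

```text
clock: 18.5
ee_pos: [0.4942, 0.0069, 0.0592]
eef_rot: [-1.57, 0.085, -0.087]
wrist_force: [0.7, -3.0, 4.4]
grip_width: 0.104
```

Request:
arm_command --motion '[[[0.015, 0.14, 0], [0, 0, 0], 1], [[0.03, 0.28, 0], [0, 0, 0], 1], [[0.04, 0.4, 0], [0, 0, 0], 1], [[0.05, 0.49, 0], [0, 0, 0], 1], [[0.05, 0.49, 0], [0, 0, 0], 1]]'

```text
clock: 19.0
ee_pos: [0.4987, 0.0475, 0.0592]
eef_rot: [-1.568, 0.083, -0.086]
wrist_force: [3.2, 1.7, 6.3]
grip_width: 0.109
```

Request:
arm_command --motion '[[[0, 0, 0], [0, 0, 0], 0.5], [[0, 0, 0], [0, 0, 0], 0], [[0, 0, 0], [0, 0, 0], -0.6], [[0, 0, 0], [0, 0, 0], -1], [[0, 0, 0], [0, 0, 0], -1]]'

```text
clock: 19.5
ee_pos: [0.4974, 0.0464, 0.0583]
eef_rot: [-1.569, 0.086, -0.085]
wrist_force: [0.0, 0.3, 0.8]
grip_width: 0.912
```

Request:
arm_command --motion '[[[0, 0, 0.1], [0, 0, 0], -1], [[0, 0, 0.3], [0, 0, 0], -1], [[0, 0, 0.5], [0, 0, 0], -1], [[0, 0, 0.7], [0, 0, 0], -1], [[0, 0, 0.9], [0, 0, 0], -1]]'

```text
clock: 20.0
ee_pos: [0.4975, 0.0464, 0.1318]
eef_rot: [-1.569, 0.085, -0.086]
wrist_force: [0.2, -0.6, -0.4]
grip_width: 1.001
```

Run:
```python
from h import *
np.set_printoptions(precision=4,suppress=True)
s=robot.get_image("scene")[:,:,::-1]
cv2.imwrite("pics/s7c.png",cv2.resize(s[110:250,260:400],(560,560),interpolation=3))
o=robot.get_obs();print(o["clock"],o["qpos"],o["ee_pos"],Ro.from_rotvec(o["eef_rot"]).as_matrix())
```

```text
20.05 [-0.075   0.2231 -0.2821  1.0618 -0.      0.0335] [0.4986 0.0464 0.1341] [[ 0.9941  0.0038  0.1083]
 [-0.1083 -0.0003  0.9941]
 [ 0.0039 -1.      0.0001]]
```

View pics/s7c.png

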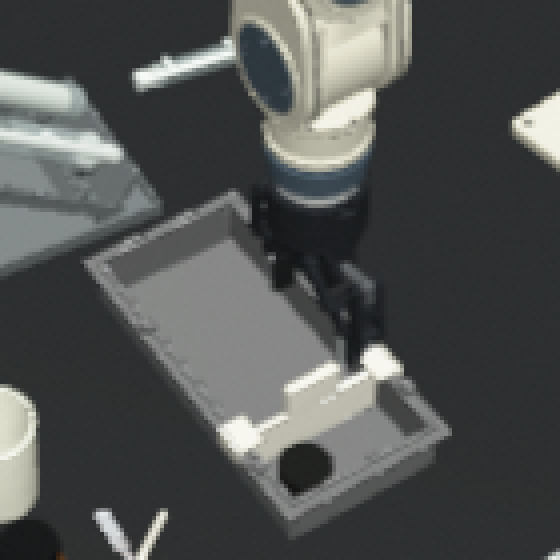

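The divider now stands near the stopper. From the tool position the tab's tray y is about 0.075, so the value is about 0.110 and the bay about 222 mm long. Moving to the condenser next, tilting the tool 35° about the tube's cross axis.

Request:
arm_command --motion '[[[-0.01, -0.05, 0.17], [0, 0, -0.01], -1], [[-0.02, -0.15, 0.34], [0, 0, -0.02], -1], [[-0.035, -0.35, 0.5], [0, 0, -0.035], -0.7], [[-0.05, -0.6, 0.7], [0, 0, -0.045], -0.5], [[-0.06, -0.84, 0.84], [0, 0, -0.055], -0.3]]'

```text
clock: 20.55
ee_pos: [0.4927, -0.0214, 0.1988]
eef_rot: [-1.567, 0.13, -0.131]
wrist_force: [0.3, -0.9, -0.2]
grip_width: 0.651
```

Request:
arm_command --motion '[[[-0.01, -0.17, 0], [-0.005, -0.029, 0], -0.3], [[-0.02, -0.34, 0], [-0.01, -0.058, 0], -0.3], [[-0.035, -0.5, 0], [-0.014, -0.086, 0], -0.3], [[-0.05, -0.67, 0], [-0.019, -0.115, 0], -0.3], [[-0.06, -0.84, 0], [-0.024, -0.144, 0], -0.3]]'

```text
clock: 21.05
ee_pos: [0.4877, -0.0885, 0.1979]
eef_rot: [-1.576, 0.009, -0.251]
wrist_force: [0.1, 0.4, -0.4]
grip_width: 0.65
```

Request:
arm_command --motion '[[[-0.01, -0.17, 0], [-0.005, -0.029, 0], -0.3], [[-0.02, -0.34, 0], [-0.01, -0.058, 0], -0.3], [[-0.035, -0.5, 0], [-0.014, -0.086, 0], -0.3], [[-0.05, -0.67, 0], [-0.019, -0.115, 0], -0.3], [[-0.06, -0.84, 0], [-0.024, -0.144, 0], -0.3]]'

```text
clock: 21.55
ee_pos: [0.4829, -0.1556, 0.1979]
eef_rot: [-1.579, -0.112, -0.371]
wrist_force: [-0.2, 0.2, 0.7]
grip_width: 0.651
```

Request:
arm_command --motion '[[[-0.01, -0.17, 0], [-0.005, -0.029, 0], -0.3], [[-0.02, -0.34, 0], [-0.01, -0.058, 0], -0.3], [[-0.035, -0.5, 0], [-0.014, -0.086, 0], -0.3], [[-0.05, -0.67, 0], [-0.019, -0.115, 0], -0.3], [[-0.06, -0.84, 0], [-0.024, -0.144, 0], -0.3]]'

```text
clock: 22.05
ee_pos: [0.4781, -0.2228, 0.1979]
eef_rot: [-1.575, -0.233, -0.49]
wrist_force: [-0.1, -0.7, 0.4]
grip_width: 0.651
```

Request:
arm_command --motion '[[[-0.01, -0.17, 0], [-0.005, -0.029, 0], -0.3], [[-0.02, -0.34, 0], [-0.01, -0.058, 0], -0.3], [[-0.03, -0.5, 0], [-0.014, -0.086, 0], -0.3], [[-0.04, -0.67, 0], [-0.019, -0.115, 0], -0.3], [[-0.05, -0.82, 0], [-0.024, -0.144, 0], -0.3]]'

```text
clock: 22.55
ee_pos: [0.4741, -0.2885, 0.1979]
eef_rot: [-1.564, -0.355, -0.609]
wrist_force: [0.9, 0.8, 0.5]
grip_width: 0.653
```

```bash
cat > err.py <<'E'
from h import *
np.set_printoptions(precision=4,suppress=True)
psi=np.radians(-9.5);a35=np.radians(35)
u=np.array([np.cos(a35)*np.cos(psi),np.cos(a35)*np.sin(psi),np.sin(a35)]);yc=np.array([-np.sin(psi),np.cos(psi),0]);zc=np.cross(u,yc)
C=np.array([.536,-.298,.112])
def state():
    o=robot.get_obs();R=Ro.from_rotvec(o["eef_rot"]).as_matrix();return o,R
E
python3 - <<'E'
from err import *
o,R=state();print(o["clock"],o["qpos"],o["ee_pos"]);print(R)
T=np.c_[u,-zc,yc];print("rot err deg",np.degrees((Ro.from_matrix(T@R.T)).as_rotvec()),"a",-zc)
for back in(.1,0): print((C-zc*(.0125-back)-o["ee_pos"])/.08)
s=robot.get_image("scene")[:,:,::-1];t=robot.get_image("top")[:,:,::-1]
cv2.imwrite("pics/s8c.png",cv2.resize(s[90:210,205:345],(700,600),interpolation=3))
cv2.imwrite("pics/t8c.png",cv2.resize(t[130:270,380:520],(560,560),interpolation=3))
E
```

```text
22.55 [-0.913  -0.0145 -0.5635  0.5455  0.4016 -0.648 ] [ 0.4741 -0.2885  0.1979]
[[ 0.8067  0.5673  0.1654]
 [-0.1355 -0.095   0.9862]
 [ 0.5752 -0.818   0.0002]]
rot err deg [0.0065 0.1154 0.0229] a [ 0.5657 -0.0947 -0.8192]
[ 0.1545 -0.0146 -0.1778]
[ 0.8617 -0.133  -1.2017]
```

View pics/s8c.png

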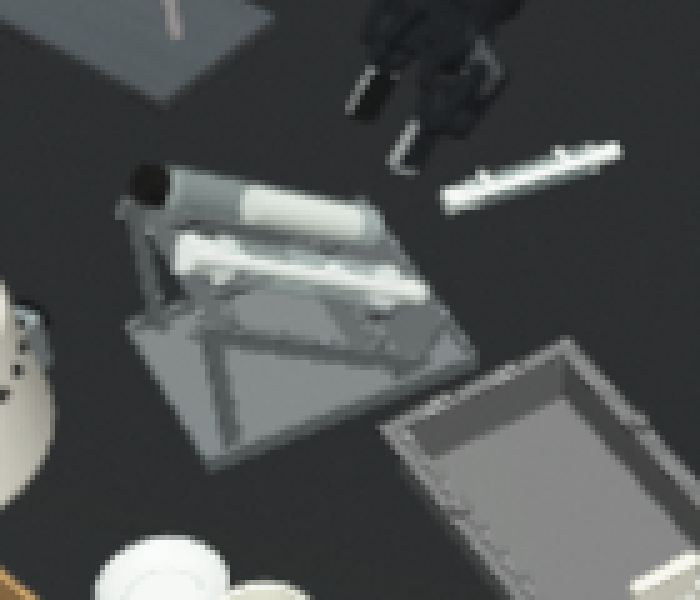

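View pics/t8c.png

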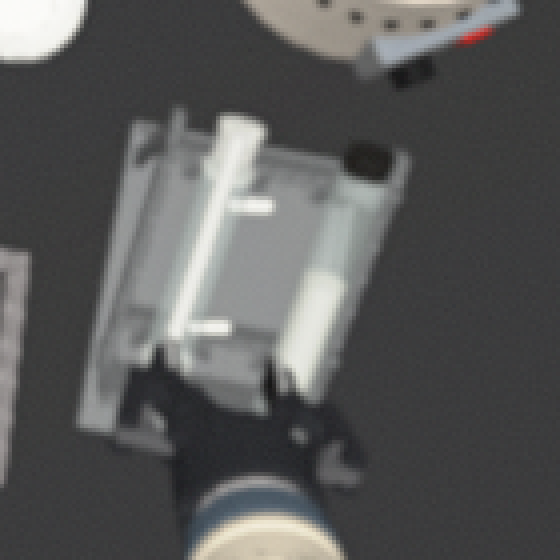

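The gripper stands behind and above the tube, fingers either side of its line (top crop tips (160,355), (272,375); parallax accounts for the offset). Rotation error is 0.1°. Approaching along the tool axis, with a check before closing.

Request:
arm_command --motion '[[[0.12, -0.02, -0.16], [0, 0, 0], -0.3], [[0.24, -0.035, -0.33], [0, 0, 0], -0.3], [[0.36, -0.055, -0.5], [0, 0, 0], -0.3], [[0.47, -0.07, -0.65], [0, 0, 0], -0.3], [[0.55, -0.085, -0.76], [0, 0, 0], -0.3]]'

```text
clock: 23.15
ee_pos: [0.5187, -0.2941, 0.1362]
eef_rot: [-1.563, -0.354, -0.607]
wrist_force: [0.4, 0.6, -0.1]
grip_width: 0.648
```

Run:
```python
from err import *
o,R=state();print(o["clock"],o["ee_pos"],o["wrist_force"],(C-zc*(.0125)-o["ee_pos"])/.08)
s=robot.get_image("scene")[:,:,::-1];t=robot.get_image("top")[:,:,::-1]
a=cv2.resize(s[110:190,225:325],(500,400),interpolation=3);b=cv2.resize(t[145:245,395:495],(400,400),interpolation=3)
cv2.imwrite("pics/c9.png",np.hstack([a[:,:400],b]))
```

```text
23.15 [ 0.5187 -0.2941  0.1362] [ 0.3663  0.5903 -0.1044] [ 0.3041 -0.0633 -0.4301]
```

View pics/c9.png

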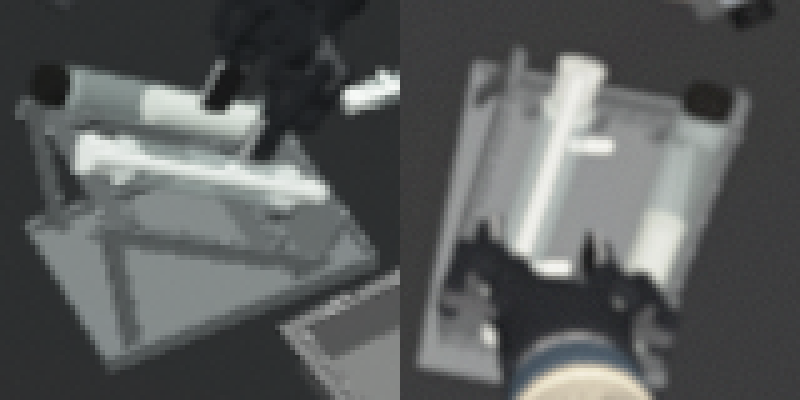

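The fingers straddle the tube evenly (top crop tips at (480,225) and (588,240), tube axis at 530) and stand clear of the column. Last stretch, then close.

Request:
arm_command --motion '[[[0.08, -0.015, -0.11], [0, 0, 0], -0.3], [[0.16, -0.03, -0.22], [0, 0, 0], -0.3], [[0.23, -0.045, -0.33], [0, 0, 0], -0.3], [[0.3, -0.06, -0.43], [0, 0, 0], -0.3], [[0.3, -0.06, -0.43], [0, 0, 0], -0.3]]'

```text
clock: 23.75
ee_pos: [0.5425, -0.2993, 0.1009]
eef_rot: [-1.562, -0.353, -0.607]
wrist_force: [0.6, -1.1, -0.1]
grip_width: 0.647
```

Request:
arm_command --motion '[[[0, 0, 0], [0, 0, 0], 0], [[0, 0, 0], [0, 0, 0], 0.2], [[0, 0, 0], [0, 0, 0], 0.4], [[0, 0, 0], [0, 0, 0], 0.6], [[0, 0, 0], [0, 0, 0], 0.8]]' --grip_force 40

```text
clock: 24.25
ee_pos: [0.5423, -0.2992, 0.1029]
eef_rot: [-1.563, -0.355, -0.608]
wrist_force: [-3.6, 4.8, 6.3]
grip_width: 0.36
```

Run:
```python
from err import *
o,R=state();print(o["clock"],o["ee_pos"],o["wrist_force"],o["grip_width"]*85)
s=robot.get_image("scene")[:,:,::-1];t=robot.get_image("top")[:,:,::-1]
a=cv2.resize(s[110:190,225:325],(500,400),interpolation=3);b=cv2.resize(t[145:245,395:495],(400,400),interpolation=3)
cv2.imwrite("pics/c10.png",np.hstack([a[:,:400],b]))
```

```text
24.25 [ 0.5423 -0.2992  0.1029] [-3.55    4.7998  6.2758] 30.588069985635453
```

View pics/c10.png

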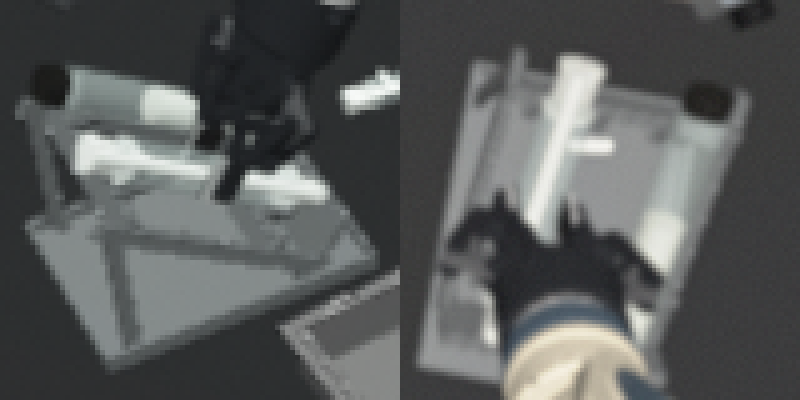

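Gripped at the middle (opening about 31 mm, jacket 32). Lifting square to the slope.

Request:
arm_command --motion '[[[0, 0, 0], [0, 0, 0], 1], [[0, 0, 0], [0, 0, 0], 1], [[-0.03, 0.005, 0.05], [0, 0, 0], 1], [[-0.1, 0.015, 0.15], [0, 0, 0], 1], [[-0.2, 0.03, 0.3], [0, 0, 0], 1]]' --grip_force 50

```text
clock: 24.85
ee_pos: [0.5257, -0.2971, 0.1264]
eef_rot: [-1.563, -0.353, -0.607]
wrist_force: [0.1, -0.1, -1.9]
grip_width: 0.356
```

Request:
arm_command --motion '[[[-0.1, 0.015, 0.15], [0, 0, 0], 1], [[-0.2, 0.03, 0.3], [0, 0, 0], 1], [[-0.3, 0.045, 0.45], [0, 0, 0], 1], [[-0.4, 0.06, 0.6], [0, 0, 0], 1], [[-0.5, 0.075, 0.75], [0, 0, 0], 1]]'

```text
clock: 25.35
ee_pos: [0.4855, -0.2912, 0.1875]
eef_rot: [-1.564, -0.354, -0.608]
wrist_force: [0.0, 0.5, -2.0]
grip_width: 0.352
```

Run:
```python
from err import *
o,R=state();print(o["clock"],o["qpos"],o["ee_pos"],o["wrist_force"],o["grip_width"]*85)
s=robot.get_image("scene")[:,:,::-1];t=robot.get_image("top")[:,:,::-1]
a=cv2.resize(s[90:190,205:305],(400,400),interpolation=3);b=cv2.resize(t[145:245,395:495],(400,400),interpolation=3)
cv2.imwrite("pics/c11.png",np.hstack([a[:,:400],b]))
```

```text
25.35 [-0.8939  0.0128 -0.566   0.5095  0.3916 -0.6301] [ 0.4855 -0.2912  0.1875] [ 0.0225  0.4929 -2.0313] 29.904211564974467
```

View pics/c11.png

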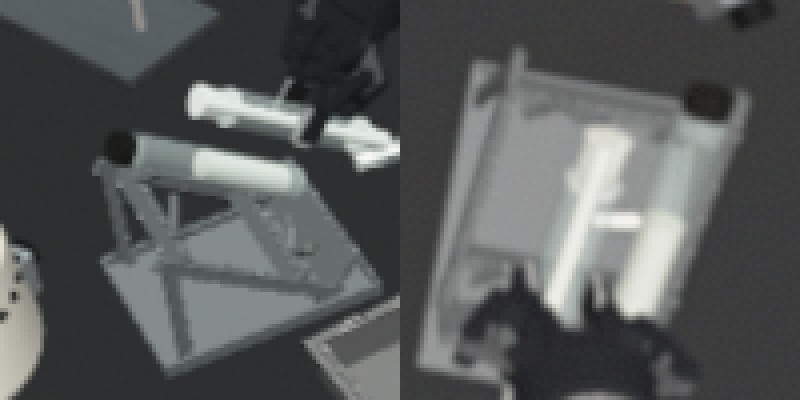

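Lifted clear and held at the middle, slope kept; the packed tube hasn't moved. Levelling it while moving towards the tray, then turning it along the bay.

Request:
arm_command --motion '[[[0, 0.02, 0.1], [0.01, 0.058, 0], 1], [[0, 0.05, 0.2], [0.019, 0.115, 0], 1], [[0, 0.1, 0.3], [0.029, 0.173, 0], 1], [[0, 0.15, 0.4], [0.038, 0.23, 0], 1], [[0, 0.2, 0.5], [0.048, 0.288, 0], 1]]'

```text
clock: 25.95
ee_pos: [0.4863, -0.2751, 0.2266]
eef_rot: [-1.579, -0.108, -0.368]
wrist_force: [-0.4, 0.0, -1.8]
grip_width: 0.354
```

Request:
arm_command --motion '[[[0, 0.15, 0], [0.01, 0.058, 0], 1], [[0, 0.3, 0], [0.019, 0.115, 0], 1], [[0, 0.47, 0], [0.029, 0.173, 0], 1], [[0, 0.63, 0], [0.038, 0.23, 0], 1], [[0, 0.8, 0], [0.048, 0.288, 0], 1]]'

```text
clock: 26.45
ee_pos: [0.4866, -0.2108, 0.2262]
eef_rot: [-1.567, 0.132, -0.129]
wrist_force: [0.3, 0.3, -1.6]
grip_width: 0.356
```

Request:
arm_command --motion '[[[0, 0.12, 0], [0, 0, 0.1], 1], [[0, 0.24, 0], [0, 0, 0.2], 1], [[0, 0.36, 0], [0, 0, 0.31], 1], [[0, 0.48, 0], [0, 0, 0.41], 1], [[0, 0.6, 0], [0, 0, 0.52], 1]]'

```text
clock: 26.95
ee_pos: [0.4866, -0.1629, 0.2259]
eef_rot: [-1.55, -0.3, 0.3]
wrist_force: [-0.3, 0.2, -0.9]
grip_width: 0.35
```

Request:
arm_command --motion '[[[0, 0.12, 0], [0, 0, 0.1], 1], [[0, 0.24, 0], [0, 0, 0.2], 1], [[0, 0.36, 0], [0, 0, 0.31], 1], [[0, 0.48, 0], [0, 0, 0.41], 1], [[0, 0.6, 0], [0, 0, 0.52], 1]]'

```text
clock: 27.45
ee_pos: [0.4865, -0.1149, 0.226]
eef_rot: [-1.447, -0.723, 0.724]
wrist_force: [-0.0, 0.6, -1.6]
grip_width: 0.356
```

Request:
arm_command --motion '[[[0, 0.12, 0], [0, 0, 0.1], 1], [[0, 0.24, 0], [0, 0, 0.2], 1], [[0, 0.36, 0], [0, 0, 0.31], 1], [[0, 0.48, 0], [0, 0, 0.41], 1], [[0, 0.6, 0], [0, 0, 0.52], 1]]'

```text
clock: 27.95
ee_pos: [0.4865, -0.0668, 0.226]
eef_rot: [-1.254, -1.136, 1.136]
wrist_force: [0.4, -0.4, -1.8]
grip_width: 0.355
```

Run:
```python
from err import *
o,R=state();print(o["clock"],o["qpos"],o["ee_pos"],o["wrist_force"],o["grip_width"]*85);print(R)
s=robot.get_image("scene")[:,:,::-1];t=robot.get_image("top")[:,:,::-1]
cv2.imwrite("pics/scene12.png",s);cv2.imwrite("pics/top12.png",t)
a=cv2.resize(s[90:240,240:390],(400,400),interpolation=3);b=cv2.resize(t[145:295,250:400],(400,400),interpolation=3)
cv2.imwrite("pics/c12.png",np.hstack([a[:,:400],b]))
```

```text
27.95 [-0.3075  0.1599 -0.1212  1.2898 -0.0001 -1.7793] [ 0.4865 -0.0668  0.226 ] [ 0.4449 -0.3636 -1.7783] 30.179102326723783
[[ 0.0988 -0.0001 -0.9951]
 [ 0.9951 -0.0001  0.0988]
 [-0.0001 -1.      0.0001]]
```

View pics/c12.png

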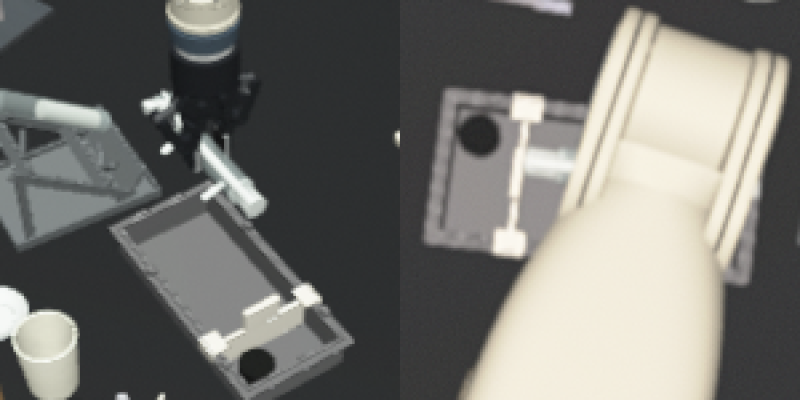

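Run:
```python
from err import *
o,R=state();p=o["ee_pos"]
e=p+np.array([0,0,.0125]);x=R[:,0]
print("pred ends scene",px("scene",[e+.1*x,e-.1*x]),"top",px("top",[e+.1*x,e-.1*x]))
s=cv2.imread("pics/scene12.png");t=cv2.imread("pics/top12.png")
a=cv2.resize(s[130:230,290:390],(600,600),interpolation=3);cv2.imwrite("pics/s12d.png",a)
b=cv2.resize(t[170:260,250:340],(600,600),interpolation=3);cv2.imwrite("pics/t12d.png",b)
```

```text
pred ends scene [[335.9521 167.1337]
 [300.7062 129.4717]] top [[297.3944 204.9029]
 [384.2444 215.1816]]
```

View pics/s12d.png

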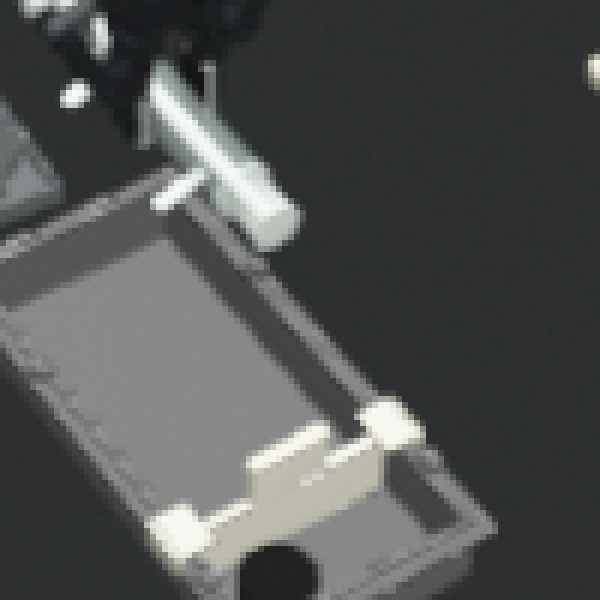

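View pics/t12d.png

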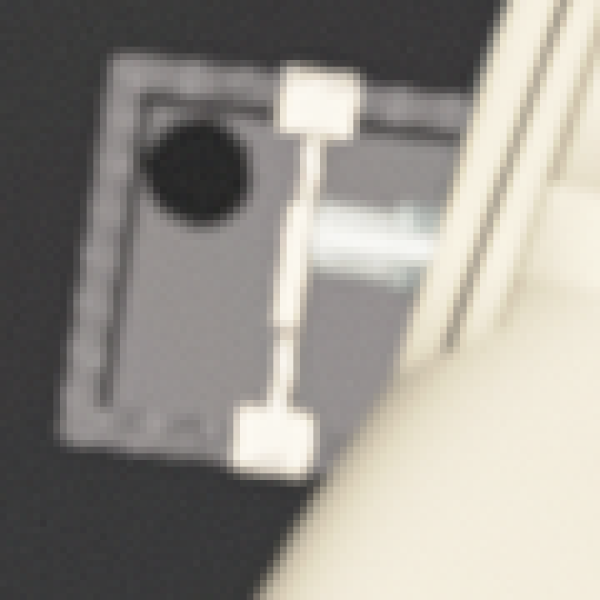

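The held tube's end face lies at scene (336.7,166.7) and top (296.8,205.7). The predictions were (336.0,167.1) and (297.4,204.9), so it is level, centred in the grip and aligned with the bay. Lowering.

Request:
arm_command --motion '[[[0, 0, -0.1], [0, 0, 0], 1], [[0, 0, -0.25], [0, 0, 0], 1], [[0, 0, -0.45], [0, 0, 0], 1], [[0, 0, -0.65], [0, 0, -0.003], 1], [[0, 0, -0.85], [0, 0, -0.005], 1]]'

```text
clock: 28.55
ee_pos: [0.486, -0.0675, 0.1567]
eef_rot: [-1.259, -1.126, 1.127]
wrist_force: [-0.4, 0.8, -2.0]
grip_width: 0.355
```

Request:
arm_command --motion '[[[0, 0, -0.2], [0, 0, 0], 1], [[0, 0, -0.4], [0, 0, 0], 1], [[0, 0, -0.55], [0, 0, 0], 1], [[0, 0, -0.7], [0, 0, 0], 1], [[0, 0, -0.8], [0, 0, 0], 1]]'

```text
clock: 29.05
ee_pos: [0.4856, -0.0674, 0.0927]
eef_rot: [-1.258, -1.126, 1.128]
wrist_force: [-0.3, 0.3, -1.9]
grip_width: 0.356
```

Request:
arm_command --motion '[[[0, 0, -0.1], [0, 0, 0], 1], [[0, 0, -0.25], [0, 0, 0], 1], [[0, 0, -0.4], [0, 0, 0], 1], [[0, 0, -0.55], [0, 0, 0], 1], [[0, 0, -0.7], [0, 0, 0], 1]]'

```text
clock: 29.55
ee_pos: [0.4864, -0.0673, 0.0378]
eef_rot: [-1.259, -1.128, 1.128]
wrist_force: [0.3, -0.3, -1.0]
grip_width: 0.351
```

Request:
arm_command --motion '[[[0, 0, -0.03], [0, 0, 0], 1], [[0, 0, -0.06], [0, 0, 0], 1], [[0, 0, -0.08], [0, 0, 0], 1], [[0, 0, -0.08], [0, 0, 0], 1], [[0, 0, -0.08], [0, 0, 0], 1]]'

```text
clock: 30.05
ee_pos: [0.4866, -0.0672, 0.0324]
eef_rot: [-1.259, -1.129, 1.129]
wrist_force: [0.0, -0.5, -1.3]
grip_width: 0.36
```

Request:
arm_command --motion '[[[0, 0, -0.06], [0, 0, 0], 1], [[0, 0, -0.12], [0, 0, 0], 1], [[0, 0, -0.18], [0, 0, 0], 1], [[0, 0, -0.22], [0, 0, 0], 1], [[0, 0, -0.22], [0, 0, 0], 1]]'

```text
clock: 30.55
ee_pos: [0.486, -0.067, 0.0139]
eef_rot: [-1.258, -1.128, 1.129]
wrist_force: [-0.3, -0.3, -0.7]
grip_width: 0.358
```

Request:
arm_command --motion '[[[0, 0, -0.01], [0, 0, 0], 1], [[0, 0, -0.02], [0, 0, 0], 1], [[0, 0, -0.03], [0, 0, 0], 1], [[0, 0, -0.04], [0, 0, 0], 1], [[0, 0, -0.04], [0, 0, 0], 1]]'

```text
clock: 31.05
ee_pos: [0.4863, -0.0671, 0.0112]
eef_rot: [-1.259, -1.129, 1.129]
wrist_force: [-0.2, 0.2, -0.8]
grip_width: 0.358
```

Request:
arm_command --motion '[[[0, 0, -0.01], [0, 0, 0], 1], [[0, 0, -0.02], [0, 0, 0], 1], [[0, 0, -0.025], [0, 0, 0], 1], [[0, 0, -0.025], [0, 0, 0], 1], [[0, 0, -0.025], [0, 0, 0], 1]]'

```text
clock: 31.55
ee_pos: [0.4864, -0.0672, 0.0096]
eef_rot: [-1.259, -1.129, 1.129]
wrist_force: [-2.4, 1.0, 4.6]
grip_width: 0.35
```

Contact (4.6 N) at the expected height. Opening part-way so the fingers stay clear of the walls.

Request:
arm_command --motion '[[[0, 0, 0], [0, 0, 0], 0.3], [[0, 0, 0], [0, 0, 0], 0.2], [[0, 0, 0], [0, 0, 0], 0.1], [[0, 0, 0], [0, 0, 0], -0.1], [[0, 0, 0], [0, 0, 0], -0.3]]'

```text
clock: 32.05
ee_pos: [0.4864, -0.0672, 0.0092]
eef_rot: [-1.258, -1.129, 1.129]
wrist_force: [-0.4, -0.1, -0.2]
grip_width: 0.646
```

Request:
arm_command --motion '[[[0, 0, 0], [0, 0, 0], -0.4], [[0, 0, 0.05], [0, 0, 0], -0.4], [[0, 0, 0.15], [0, 0, 0], -0.4], [[0, 0, 0.3], [0, 0, 0], -0.4], [[0, 0, 0.5], [0, 0, 0], -0.4]]'

```text
clock: 32.55
ee_pos: [0.4861, -0.0671, 0.0499]
eef_rot: [-1.258, -1.129, 1.129]
wrist_force: [0.8, -0.4, 0.2]
grip_width: 0.701
```

Request:
arm_command --motion '[[[0, 0, 0.2], [0, 0, 0], -0.4], [[0, 0, 0.4], [0, 0, 0], -0.4], [[0, 0, 0.6], [0, 0, 0], -0.4], [[0, 0, 0.8], [0, 0, 0], -0.4], [[0, 0, 1.0], [0, 0, 0], -0.4]]'

```text
clock: 33.05
ee_pos: [0.4863, -0.0671, 0.1307]
eef_rot: [-1.259, -1.129, 1.129]
wrist_force: [-0.1, -0.1, 0.6]
grip_width: 0.698
```

Request:
arm_command --motion '[[[0, 0, 0.2], [0, 0, 0], -0.4], [[0, 0, 0.4], [0, 0, 0], -0.4], [[0, 0, 0.6], [0, 0, 0], -0.4], [[0, 0, 0.8], [0, 0, 0], -0.4], [[0, 0, 1.0], [0, 0, 0], -0.4]]'

```text
clock: 33.55
ee_pos: [0.4862, -0.0671, 0.2107]
eef_rot: [-1.259, -1.129, 1.129]
wrist_force: [0.5, 0.1, 0.4]
grip_width: 0.7
```

Run:
```python
from err import *
o,R=state();print(o["clock"],o["ee_pos"],o["wrist_force"])
s=robot.get_image("scene")[:,:,::-1]
cv2.imwrite("pics/scene13.png",s)
cv2.imwrite("pics/s13.png",cv2.resize(s[110:310,210:450],(720,600),interpolation=3))
```

```text
33.55 [ 0.4862 -0.0671  0.2107] [0.5075 0.1126 0.3787]
```

View pics/s13.png

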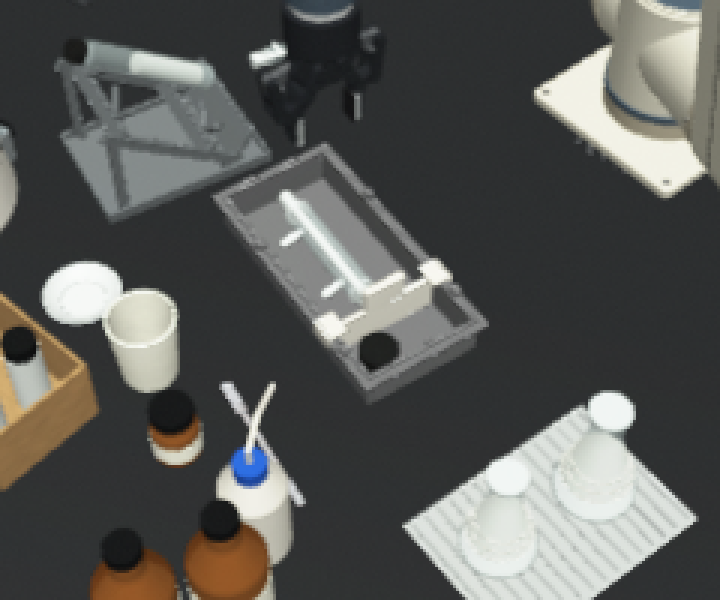

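The condenser lies in the bay (crop (325,245)), the divider and stopper are beyond it, and both flasks stand on the mat. I'm moving the arm aside for an unobstructed top check.

Request:
arm_command --motion '[[[-0.15, -0.2, 0], [0, 0, 0], -0.4], [[-0.3, -0.4, 0], [0, 0, 0], -0.4], [[-0.45, -0.6, 0], [0, 0, 0], -0.4], [[-0.6, -0.8, 0], [0, 0, 0], -0.4], [[-0.7, -1.0, 0], [0, 0, 0], -0.4]]'

```text
clock: 34.1
ee_pos: [0.4294, -0.1475, 0.2095]
eef_rot: [-1.259, -1.129, 1.129]
wrist_force: [0.1, 0.5, -0.3]
grip_width: 0.701
```

Request:
arm_command --motion '[[[-0.15, -0.2, 0], [0, 0, 0], -0.4], [[-0.3, -0.4, 0], [0, 0, 0], -0.4], [[-0.45, -0.6, 0], [0, 0, 0], -0.4], [[-0.6, -0.8, 0], [0, 0, 0], -0.4], [[-0.7, -1.0, 0], [0, 0, 0], -0.4]]'

```text
clock: 34.6
ee_pos: [0.3735, -0.2275, 0.2095]
eef_rot: [-1.259, -1.129, 1.129]
wrist_force: [0.1, 0.7, 1.1]
grip_width: 0.697
```

Request:
arm_command --motion '[[[0, -0.2, 0], [0, 0, 0], -0.4], [[0, -0.4, 0], [0, 0, 0], -0.4], [[0, -0.6, 0], [0, 0, 0], -0.4], [[0, -0.8, 0], [0, 0, 0], -0.4], [[0, -1.0, 0], [0, 0, 0], -0.4]]'

```text
clock: 35.1
ee_pos: [0.3746, -0.3085, 0.2091]
eef_rot: [-1.258, -1.129, 1.129]
wrist_force: [1.0, -0.2, -0.4]
grip_width: 0.703
```

Run:
```python
from err import *
o,R=state();print(o["clock"],o["ee_pos"],o["wrist_force"])
t=robot.get_image("top")[:,:,::-1];s=robot.get_image("scene")[:,:,::-1]
cv2.imwrite("pics/top14.png",t);cv2.imwrite("pics/scene14.png",s)
cv2.imwrite("pics/t14.png",cv2.resize(t[145:260,145:400],None,fx=3.1,fy=3.1,interpolation=3))
cv2.imwrite("pics/s14.png",cv2.resize(s[150:240,270:380],None,fx=6,fy=6,interpolation=3))
```

```text
35.1 [ 0.3746 -0.3085  0.2091] [ 0.9792 -0.1609 -0.3607]
```

View pics/t14.png

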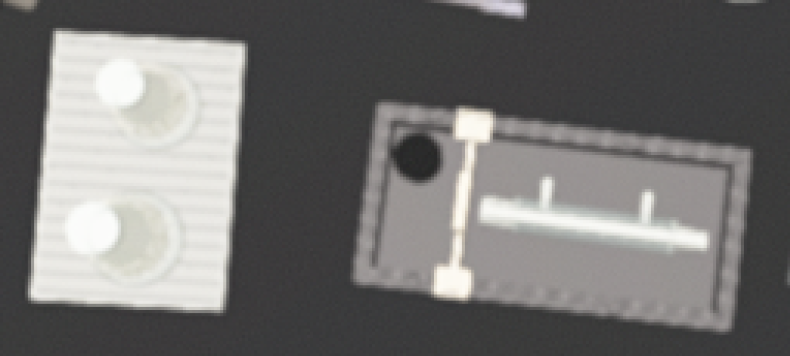

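View pics/s14.png

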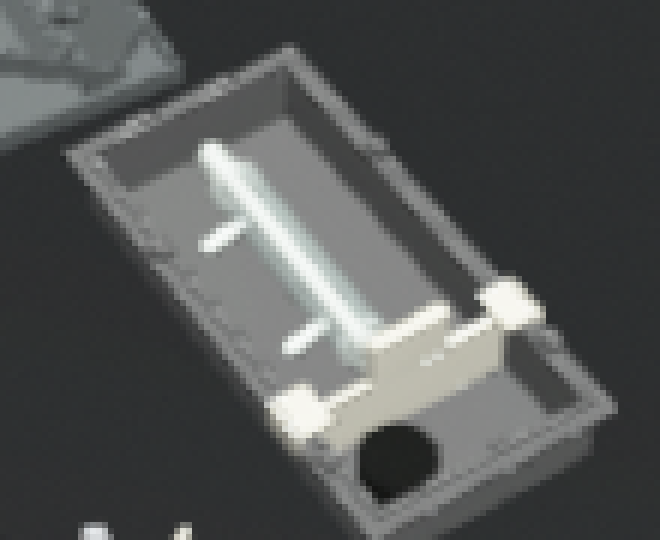

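Run:
```python
from err import *
k=3.1;off=np.array([145,145])
def T(p):return np.array(p,float)/k+off
c=np.array([.491,-.0285]);yaw=np.radians(-6.0);R2=np.array([[np.cos(yaw),-np.sin(yaw)],[np.sin(yaw),np.cos(yaw)]])
E=onz("top",T([[481,210],[708,240]]),.020);print("ends",E,"L",np.linalg.norm(E[0]-E[1]),"tray",(E[:,:2]-c)@R2,"mid",(E.mean(0)[:2]-c)@R2)
# height from scene: lower end tip
print("tip tri",tri(T([[708,240]]),np.array([[208,152]])/6+[270,150]))
tab=onz("top",T([[462,198]]),.082);y=((tab[:,:2]-c)@R2)[0];print("tab",y,"value",y[1]+.035)
tabs=onz("scene",np.array([[411,327]])/6.+[270,150],.082);print("tab scene value",((tabs[:,:2]-c)@R2)[0,1]+.035)
M=np.array([.529,.3402]);ym=np.radians(-2.9);Rm=np.array([[np.cos(ym),-np.sin(ym)],[np.sin(ym),np.cos(ym)]])
t=cv2.imread("pics/top14.png")
rim=onz("top",T([[91,228]]),.142);base=onz("top",T([[137,236]]),.006);print("rim",(rim[:,:2]-M)@Rm,"base",(base[:,:2]-M)@Rm)
o=onz("top",T([[121,83]]),.131);print("other",o)
```

```text
ends [[ 0.4961  0.0325  0.02  ]
 [ 0.4731 -0.1682  0.02  ]] L 0.20205019415375447 tray [[-0.0013  0.0612]
 [-0.0032 -0.1408]] mid [-0.0023 -0.0398]
tip tri [[ 0.4725 -0.1678  0.0184  0.0018]]
tab [0.002  0.0761] value 0.11111548133905348
tab scene value 0.11489122585320653
rim [[-0.0624 -0.0038]] base [[-0.0601 -0.0056]]
other [[0.5855 0.3237 0.131 ]]
```

Every check fits. The condenser's middle is at tray (−0.002, −0.040) with its end at z about 0.018, the divider value is about 0.111, and the flask is upright at mat (−0.061, −0.005). The arm is clear of everything, so I'm handing in.

Run:
```python
from workcell import robot
print(robot.job_done())
```

```text
the job is handed in; nothing more can be done
None
```

The job is done and handed in after about 36 s. I moved the conical flask to the mat, slid the divider towards the stopper, and laid the condenser flat in the lengthened bay. The hand-in reports no verdict, so these are my own last readings:

- **Flask:** it stands upright at mat (−0.061, −0.005) m, with rim and base agreeing within 3 mm. It is beside the other flask, which moved no more than 4 mm by measurement, about the camera's error.
- **Divider:** its value read 0.111 m from the top view and 0.115 m from the scene view. They differ by 4 mm, but both are well above the 0.092 m needed; the bay is about 222 mm long.
- **Condenser:** its middle is at tray (−0.002, −0.040) m and it measures 202 mm long (given: 200 mm). One end was at z of about 0.018 m, as expected for lying flat; I could not measure the other end's height because the divider tab hid it.
- **Everything else:** the stopper, packed tube and bystanders look unmoved in the last pictures. The arm stood clear, and wrist-force readings stayed under about 11 N. No check failed.

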